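# Clear the birch offcuts into the kindling box and hasp it shut

## Task

Clear every bark-edged birch offcut off the granite slab into the open kindling box, then shut the box's lid fully and swing its hasp down over the staple until it rests there, so that the box is ready to go to the stove. The smooth doll foot and head, the tools, tin and crock are not waste: leave them standing where they are.

Things in the scene. Friction and masses are not known exactly. Their poses are not given: they have to be found in the camera images.
- offcut1: Birch offcut: the square end of a blank, 40 x 40 mm and 22 mm tall, with a round spigot 30 mm across and 18 mm tall standing centred on it (40 mm tall in all); one side face is dark bark. About 35 g. Origin: centre of the underside, z up through the spigot; at start it lies on its broad flat underside and may be turned any way about the vertical. May be absent in a given run.
- offcut2: Birch offcut: the square end of a blank, 40 x 40 mm and 22 mm tall, with a round spigot 30 mm across and 18 mm tall standing centred on it (40 mm tall in all); one side face is dark bark. About 35 g. Origin: centre of the underside, z up through the spigot; at start it lies on its broad flat underside and may be turned any way about the vertical. May be absent in a given run.
- offcut3: Birch offcut: a split block 56 (its x) x 30 (its y) x 26 mm (its z), the top dark bark. About 30 g. Origin: centre of the underside; at start it lies on its broad flat underside and may be turned any way about the vertical. May be absent in a given run.
- offcut4: Birch offcut: a split block 56 (its x) x 30 (its y) x 26 mm (its z), the top dark bark. About 30 g. Origin: centre of the underside; at start it lies on its broad flat underside and may be turned any way about the vertical. May be absent in a given run.
- offcut5: Birch offcut: a stepped sawn end, 48 (its x) x 36 mm (its y); from x = -24 to +6 mm it is 32 mm tall, from +6 to +24 mm only 16 mm; the -x face is dark bark. About 30 g. Origin: centre of the 48 x 36 underside; at start it lies on its broad flat underside and may be turned any way about the vertical. May be absent in a given run.
- offcut6: Birch offcut: a stepped sawn end, 48 (its x) x 36 mm (its y); from x = -24 to +6 mm it is 32 mm tall, from +6 to +24 mm only 16 mm; the -x face is dark bark. About 30 g. Origin: centre of the 48 x 36 underside; at start it lies on its broad flat underside and may be turned any way about the vertical. May be absent in a given run.
- offcut7: Birch offcut: a split block 56 (its x) x 30 (its y) x 26 mm (its z), the top dark bark. About 30 g. Origin: centre of the underside; at start it lies on its broad flat underside and may be turned any way about the vertical. May be absent in a given run.
- kindling_box: Pine plank box for kindling, fixed to the bench, 170 mm (its x) by 230 mm (its y) outside and 100 mm tall, walls and floor 10 mm thick, open above. Origin: centre of its underside. Its lid is hinged along the +x rim; its front, with the staple, faces its -x side. The whole box stands in another place and turned another way each time.
- box_floor (a point): Centre of the inner floor (10 mm above the bench), axes as the box. The inside is 150 mm (x) by 210 mm (y) and 90 mm deep.
- lid_hinge (a point): Middle of the lid's hinge line, on the +x rim of the box, 100.5 mm above the bench, axes as the box; the hinge line runs along y.
- lid (a joint): Hinged lid, a board 170 mm long from hinge to front edge, 236 mm wide and 14 mm thick; its underside passes through the hinge line when shut. 0 = shut, flat on the rim; grows as it opens (1.57 = upright, starts leaning back at 1.65 to 1.9, stop at 1.95). A friction stay (0.45 N m) holds it wherever it is left, so it must be swung all the way; a few newtons near its front edge move it.
- lid_edge (a point): Middle of the lid's front edge, on its outer (top) face; moves with the lid. With the lid shut it is 114 mm above the bench.
- hasp_hinge (a point): Middle of the hasp's hinge pin on the lid's front edge (4 mm out from the edge, 4 mm under the lid's outer face); moves with the lid; axes as the lid (as the box when the lid is shut). The pin runs along y.
- hasp (a joint): Steel hasp strap on the lid's front edge. 0 = closed: hanging straight down the box front with the staple through its slot; 1.57 = pointing straight out from the front when the lid is shut; grows as it lifts, stop at 2.3. Starts at 1.6 to 2.1 and stays where it is left (stiff pin, 1 to 2 N at the strap). It can catch only if the lid is shut first.
- hasp_tip (a point): Middle of the hasp strap, 80 mm from the pin; moves with the hasp. The strap is 36 mm wide, 88 mm long from pin to curled tip and 6 mm thick (its outer face passes 6 mm outside the pin's axis), with a slot 14 mm wide from 46 to 74 mm from the pin; nearer the pin it is plain and can be pushed there.
- staple (a point): Middle of the brass wire staple on the box front, 52 mm above the bench; it stands 16 mm out from the front wall (6 mm out past the closed strap's outer face), 6 mm wide and 16 mm tall.
- doll_foot: Bystander: smooth pale turned doll foot, round, 68 mm across, 42 mm tall, no bark; origin under its centre. A good part: stays on the bench.
- doll_head: Bystander: smooth pale turned doll head, round, 64 mm across, 58 mm tall, no bark; origin under its centre. A good part: stays on the bench.
- faceplate: Bystander: reddish pear-wood faceplate, disc 110 mm across and 18 mm thick with a 44 mm hub (32 mm tall in all); origin under its centre.
- bone_tool: Bystander: ivory-coloured flat bone smoothing tool, 150 x 22 x 7 mm, long side along its x; origin under its middle.
- crock: Bystander: green glazed crock with a chipped rim, 104 mm across, 110 mm tall, gouges standing in it up to about 210 mm; origin under its centre.
- wax_tin: Bystander: brass wax tin, 74 mm across, 36 mm tall; origin under its centre.
- bench_brush: Bystander: bench brush lying on the slab beyond the box; long side along its x.
Mind the look-alikes: they are no part of the job. What is shaped like the offcut1 but orange or pink is not meant. Leave any orange look-alike of the offcut3 alone.

How it is judged (in metres and radians):
On the way, in this order (a step that is already met when the one before it is completed fails the run):
1. every offcut lies in the kindling box (x of offcut1 in the frame of box_floor between -0.08 and 0.08 m and y of offcut1 in the frame of box_floor between -0.11 and 0.11 m and z of offcut1 in the frame of box_floor between -0.006 and 0.085 m and x of offcut2 in the frame of box_floor between -0.08 and 0.08 m and y of offcut2 in the frame of box_floor between -0.11 and 0.11 m and z of offcut2 in the frame of box_floor between -0.006 and 0.085 m and x of offcut3 in the frame of box_floor between -0.08 and 0.08 m and y of offcut3 in the frame of box_floor between -0.11 and 0.11 m and z of offcut3 in the frame of box_floor between -0.006 and 0.085 m and x of offcut4 in the frame of box_floor between -0.08 and 0.08 m and y of offcut4 in the frame of box_floor between -0.11 and 0.11 m and z of offcut4 in the frame of box_floor between -0.006 and 0.085 m and x of offcut5 in the frame of box_floor between -0.08 and 0.08 m and y of offcut5 in the frame of box_floor between -0.11 and 0.11 m and z of offcut5 in the frame of box_floor between -0.006 and 0.085 m and x of offcut6 in the frame of box_floor between -0.08 and 0.08 m and y of offcut6 in the frame of box_floor between -0.11 and 0.11 m and z of offcut6 in the frame of box_floor between -0.006 and 0.085 m and x of offcut7 in the frame of box_floor between -0.08 and 0.08 m and y of offcut7 in the frame of box_floor between -0.11 and 0.11 m and z of offcut7 in the frame of box_floor between -0.006 and 0.085 m), for 0.2 s.
2. the lid is shut over the offcuts, the hasp still open (all of step 1 and value of joint lid below 0.05 rad), for 0.2 s.
3. the hasp hangs closed over the staple (value of joint lid below 0.05 rad and value of joint hasp below 0.12 rad), for 0.2 s.
At the end, for the whole second after the job is handed in: Every offcut that is present lies at rest inside the kindling box (its origin within the walls and below the rim), the lid is shut (within 0.05 rad) and the hasp hangs closed over the staple (within 0.12 rad) (all of step 1 and all of step 3 and linear speed of each of offcut1, offcut2, offcut3, offcut4, offcut5, offcut6, offcut7 below 0.03 m/s); the robot touches nothing.
It fails at once if the doll foot or doll head is shifted by more than 40 mm (distance of any of doll_foot, doll_head from where it was at the start of the episode above 0.04 m).
It fails at once if the faceplate, bone tool or bench brush is shifted by more than 40 mm (distance of any of faceplate, bone_tool, bench_brush from where it was at the start of the episode above 0.04 m).
It fails at once if the crock or wax tin is shifted by more than 40 mm (distance of any of crock, wax_tin from where it was at the start of the episode above 0.04 m).
Of offcut1, offcut2, offcut3, offcut4, offcut5, offcut6, offcut7 only 5 to 7 are there at a start; the rules pass over those that are not, and their reading is None.
At some moment in a run one of offcut1, offcut2, offcut3, offcut4, offcut5, offcut6, offcut7 may be knocked a few centimetres aside while the robot is not near it.
Once in a run the grip may slacken for a moment while it holds something.
It also fails if it takes over 208 s, if anything falls off the work surface, if the arm or the gripper's body presses on something with over 40 N, if the wrist force passes 120 N, or if a joint passes its speed limit or range.

## Robot

A 6-joint arm with a two-finger parallel gripper is mounted at the origin on the work surface. World frame = base frame: x ahead of the robot, y to its left, z up, the work surface at z = 0. Lengths are in m, angles in degrees, forces in N, time in s.
With the tool pointing down it reaches from about 0.4 to 0.825 m from the base axis. Payload 7 kg.
Tool frame: the origin (TCP) lies midway between the tips of the shut fingers; the grasp point (between the pads) lies r.tcp_to_grasp behind it (r.tcp_to_grasp is the distance from the TCP to the grasp point, in m); x points along the fingers, y is the direction in which the jaws open and shut, and the axes are right-handed (so a half turn about x gives the same grasp; the last joint's range is limited). The gripper opens to 88 mm and grips with 3 to 60 N. Pads are 19 mm wide; open, the fingers measure 130 mm over their backs; the gripper's body (78 mm by 193 mm) begins 47 mm behind the grasp point.
Start: joints at [91.851, 20.546, 0.682, 0, -70.136, -16.507], TCP at [0.171, 0.653, 0.227] pointing down, gripper open.
Joint ranges: [-176.03, 176.03], [-82.01, 121.73], [-58.28, 71.71], [-173.87, 95.51], [-174.79, -0.11], [-173.66, 173.66]. Speed limits (degrees/s): [136.94, 136.94, 172.46, 180, 180, 180].

## Interface

Orientations are given as [roll, pitch, yaw] about the fixed x, y, z axes, in that order (R = Rz(yaw) Ry(pitch) Rx(roll)).
In Python, from plant import r gives the robot as it stands.
- The arm moves only by the tool carry_out, never from a script. Its argument "moves" is a list of rows, each a list of 7 numbers: the shift along the world's x, y, z in mm, then the turn, a rotation vector about the world's x, y, z in rad, then the opening in per cent of the stroke, from 0 (shut) to 100 (fully open). In form: [[x, y, z, wx, wy, wz, claw], ...]. A call has 1 to 5 rows; each row is the pose to reach, as a shift and turn from the pose commanded when the call began; what a row does not reach only later rows make up. A row lasts 1/10 s, in which the tool goes at most 50 mm and 8.59 degrees, less where a joint would pass 70% of its speed; a pose out of reach is approached as far as the arm can. A call with a gripper value outside its range is refused whole. The fingers move at their own pace and stop on an object; "squeeze" is the grip in N (left out, the last holds). Time passes only in rows, so rows that repeat a pose let the fingers close. It gives the time, the measured TCP pose, the force and the opening at its end, in the units of the state.
- r.get_state(): the state, without advancing time (a new reading comes with each control period).
- r.capture(name): name is "scene" or "top"; returns the picture (420x560x3 uint8, blue, green, red); there is no depth.
- r.camera_params(name): a dict with "K" (3x3 intrinsics, pixels), "rvec" (rotation vector, rad) and "tvec" (3), from world to camera coordinates, as OpenCV has them. Camera axes: x right, y down, z forward; pixel columns grow to the right and rows downward; lengths in m; the calibration is good to about 2 mm. A picture is of the moment at which its call begins. camera_params takes no time and is no camera call.
- r.close_job(): hands the job in, once; it reports no verdict.
The state is a dict: "time_s": time; "joints": joint angles; "qd": joint speeds; "joint_torque": joint torques, N m; "tcp_pos": TCP position; "eef_rot": TCP orientation; "contact_force": force on the tool from outside, world axes, zero at the start; "moment": the same for the moment, N m; "gripper_width": finger opening in m.
Only numpy, scipy, OpenCV 4.12 (cv2) and the standard library are available. Lean on these libraries where they do the work, as an engineer would, in place of code of your own. Each camera call takes 0.05 s, during which the arm holds its last target. There are 200 camera calls.

## Working session

There is one attempt and no reset: what is moved stays moved. The work goes in short steps, Python scripts to look and compute and a tool call to move; the robot and the scene stay as the last step left them, time stands still between calls to the robot, and variables do not carry over. Pictures are saved under pics/ and viewed, about 12 in all and at most 16, crops included, and the job is handed in when it is done.

Besides the shell and the picture viewer there is one more tool, called as name(argument=value, ...) on one line, values as JSON. carry_out: Moves the arm, as the interface text tells. Its arguments: {"type":"object","properties":{"moves":{"type":"array"},"squeeze":{"type":"number"}},"required":["moves"]}

```bash
ls; mkdir -p pics
python3 - <<'E'
from plant import r
import cv2
for n in("scene","top"):
    cv2.imwrite(f"pics/{n}0.png",cv2.resize(r.capture(n),(800,600),interpolation=cv2.INTER_CUBIC)); print(r.camera_params(n))
s=r.get_state();print(s,r.tcp_to_grasp)
E
```

```text
pics
{'K': array([[414.06606589,   0.        , 270.6869209 ],
       [  0.        , 414.06606589, 210.53508788],
       [  0.        ,   0.        ,   1.        ]]), 'rvec': array([ 1.88960072,  1.79956997, -0.5957886 ]), 'tvec': array([-0.11274006, -0.38557116,  1.43970074])}
{'K': array([[444.20205059,   0.        , 275.10098676],
       [  0.        , 444.20205059, 209.22333046],
       [  0.        ,   0.        ,   1.        ]]), 'rvec': array([ 2.17622774, -2.01103326,  0.23124348]), 'tvec': array([0.05893029, 0.58992171, 1.02642794])}
{'time_s': 0.1, 'joints': array([ 9.18512673e+01,  2.05876068e+01,  6.38139143e-01, -1.79206840e-02,
       -7.01347447e+01, -1.65075073e+01]), 'qd': array([ 0.08024605, -0.04203319,  0.01475332,  0.00757887,  0.02006454,
       -0.00749445]), 'joint_torque': array([-2.09926337e-03, -5.84162378e+01,  2.93753189e+01,  7.01554433e+00,
        1.02132460e-02, -4.06523191e-05]), 'tcp_pos': array([0.17069538, 0.65260615, 0.22570596]), 'eef_rot': array([ 95.19582094,  89.91411843, -99.46652107]), 'contact_force': array([-0.44272604, -0.3106119 ,  0.84645159]), 'moment': array([-0.07507711, -0.03140459, -0.00555377]), 'gripper_width': 0.08748581521852442} 0.0188
```

View pics/scene0.png

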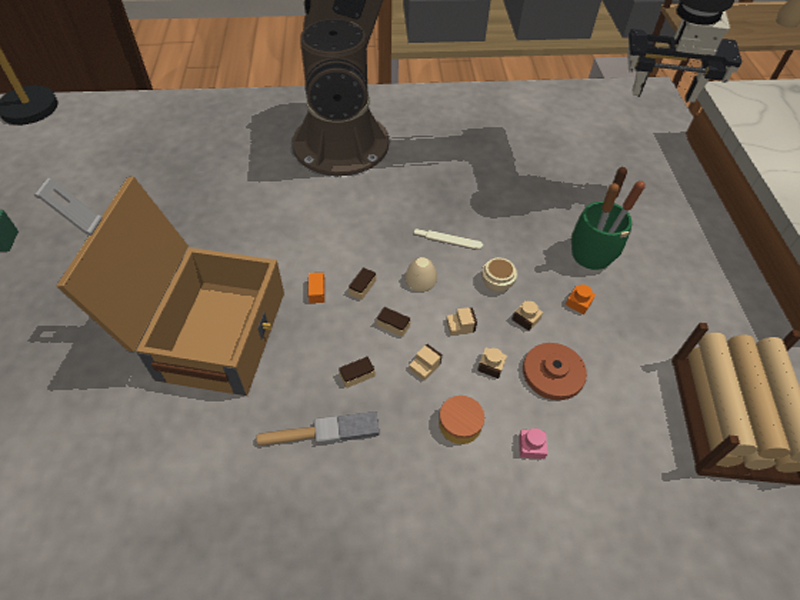

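View pics/top0.png

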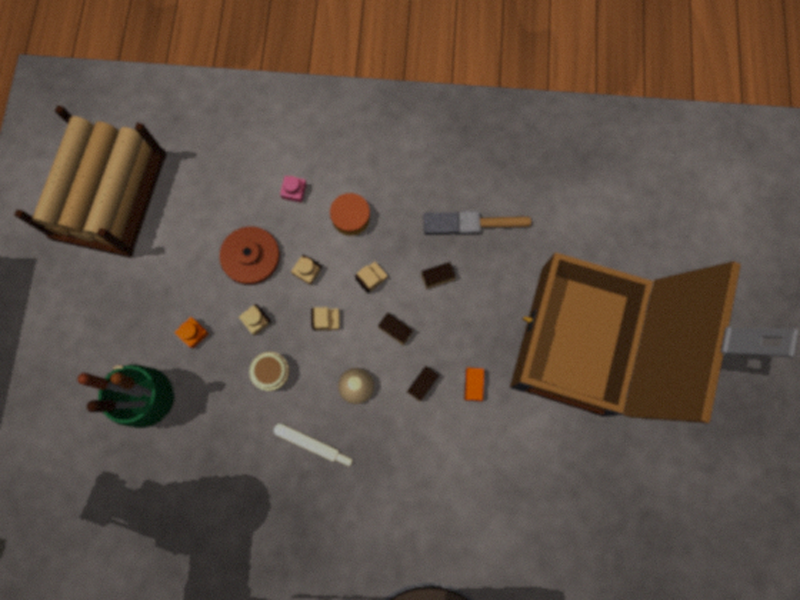

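All seven offcuts are in view. In the top view the bark blocks are at (438,275), (396,328) and (423,383). The stepped ends are at (371,277) and (326,318), and the spigots at (307,269) and (255,319). The orange pieces at (190,332) and (474,384) and the pink one at (293,188) are look-alikes to leave. The box is at about (580,335), with its staple facing left at (529,320) and the lid open to the right.

```bash
cat > h.py <<'E'
from plant import r
import numpy as np, cv2
from scipy.spatial.transform import Rotation as Ro
def cam(n):
    p=r.camera_params(n); R=cv2.Rodrigues(p["rvec"])[0]; return p["K"],R,-R.T@p["tvec"].ravel()
def ray(n,uv,z):  # pixels (Nx2) -> world points on plane z
    K,R,c=cam(n); uv=np.atleast_2d(np.asarray(uv,float))
    d=np.c_[uv,np.ones(len(uv))]@np.linalg.inv(K).T@R
    return c+d*((z-c[2])/d[:,2])[:,None]
def proj(n,P):
    p=r.camera_params(n); return cv2.projectPoints(np.asarray(P,float).reshape(-1,1,3),p["rvec"],p["tvec"],p["K"],None)[0][:,0]
def tool():
    s=r.get_state(); R=Ro.from_euler("xyz",s["eef_rot"],degrees=True).as_matrix()
    return s,R,np.degrees(np.arctan2(R[1,1],R[0,1]))
def masks(im):
    h=cv2.cvtColor(im,cv2.COLOR_BGR2HSV); H,S,V=cv2.split(h)
    return ((V<38)).astype(np.uint8), ((S>60)&(V>110)&(H>10)&(H<30)).astype(np.uint8)
E
python3 - <<'E'
from h import *
print(cam("top")[2],cam("scene")[2]); s,R,y=tool();print(R.round(3),y)
im=r.capture("top")
x0,y0,x1,y1=155,165,350,300
c=cv2.resize(im[y0:y1,x0:x1],None,fx=4,fy=4,interpolation=cv2.INTER_CUBIC);cv2.imwrite("pics/crop1.png",c)
d,p=masks(im)
for nm,m,z in(("dark",d,.026),("pale",p,.03)):
    n,l,st,ce=cv2.connectedComponentsWithStats(m)
    for i in range(1,n):
        if 25<st[i,4]<2500 and x0<ce[i][0]<x1 and y0<ce[i][1]<y1:
            pts=np.argwhere(l==i)[:,::-1]; w=ray("top",pts,z)[:,:2]
            b=cv2.minAreaRect((w*1000).astype(np.float32))
            print(nm,st[i,4],(ce[i]).round(1),(ce[i]/.7).round(),w.mean(0).round(4),np.round(b[0]),np.round(b[1]),round(b[2],1))
E
```

```text
[0.33472964 0.08449176 1.13395411] [1.17630174 0.05030249 0.92081353]
[[-0.    -0.253 -0.967]
 [-0.001 -0.967  0.253]
 [-1.     0.001 -0.   ]] -104.66234782033061
dark 183 [306.9 191.5] [438. 274.] [0.6467 0.0278] [647.  27.] [26. 52.] 25.0
dark 172 [277.2 229.2] [396. 327.] [0.5419 0.0967] [543.  97.] [50. 24.] 58.1
dark 185 [296.6 267.6] [424. 382.] [0.4489 0.041 ] [449.  41.] [24. 51.] 57.3
pale 195 [211.9 188.1] [303. 269.] [0.6355 0.2729] [636. 269.] [42. 40.] 61.5
pale 227 [259.9 191.3] [371. 273.] [0.6366 0.1489] [636. 149.] [41. 42.] 44.2
pale 186 [175.2 223. ] [250. 319.] [0.5368 0.3555] [537. 353.] [41. 35.] 45.1
pale 230 [227.9 221.9] [326. 317.] [0.55   0.2227] [550. 222.] [45. 40.] 89.2
pale 455 [188.9 258.5] [270. 369.] [0.4499 0.3098] [450. 310.] [67. 57.] 50.6
pale 265 [331.7 268.5] [474. 384.] [ 0.4533 -0.0455] [454. -45.] [31. 55.] 89.7
pale 263 [245.7 270.7] [351. 387.] [0.4311 0.1662] [432. 165.] [47. 45.] 4.5
```

View pics/crop1.png

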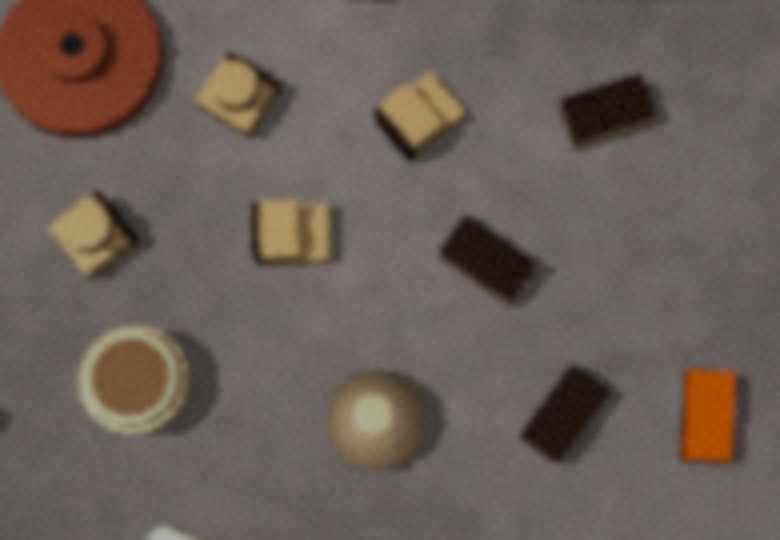

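The crop confirms it. The three bark-topped blocks are at crop (608,110), (488,260) and (565,412), the stepped ends at (420,115) and (292,232), and the spigots at (238,95) and (92,235). The orange block at (710,415) is the look-alike. Next I'll crop the box.

Run:
```python
from h import *
im=r.capture("top")
c=cv2.resize(im[170:300,355:560],None,fx=3.9,fy=3.9,interpolation=cv2.INTER_CUBIC);cv2.imwrite("pics/crop2.png",c);print(c.shape)
f=lambda X,Y,z:ray("top",[[155+(X+.5)/4-.5,165+(Y+.5)/4-.5]],z)[0,:2]
d,p=masks(im); n,l,st,ce=cv2.connectedComponentsWithStats(d)
for i in range(1,n):
    if 100<st[i,4]<2500 and 155<ce[i][0]<350 and 165<ce[i][1]<300:
        w=ray("top",np.argwhere(l==i)[:,::-1],.026)[:,:2]; m,e=cv2.PCACompute(w.astype(np.float32),None)
        a=np.degrees(np.arctan2(*e[0][::-1])); print("block",m.round(4),"long axis",a.round(1)%180)
def line(nm,ctr,z,e):
    a=f(*e[0],e[2]);b=f(*e[1],e[2]);print(nm,f(*ctr,z).round(4),"edge",np.degrees(np.arctan2(*(b-a)[::-1])).round(1)%180,np.linalg.norm(b-a).round(4))
line("spA",(238,85),.04,((196,97),(247,133),.022))
line("spB",(93,231),.04,((50,232),(93,276),.022))
line("stC bark edge",(397,133),.03,((378,112),(412,150),.032))
line("stC long edge",(436,130),.024,((378,112),(432,74),.03))
line("stD bark",(256,230),.032,((256,200),(256,262),.032))
line("stD right end",(332,234),.016,((300,200),(300,262),.032))
```

```text
(507, 800, 3)
block [[0.6473 0.0274]] long axis 112.0
block [[0.5425 0.0974]] long axis 61.7
block [[0.4487 0.0409]] long axis 144.7
spA [0.639  0.2663] edge 59.0 0.0416
spB [0.537  0.3466] edge 49.900000000000006 0.0406
stC bark edge [0.6179 0.1627] edge 45.80000000000001 0.0335
stC long edge [0.6234 0.1382] edge 130.9 0.043
stD bark [0.5472 0.2458] edge 6.199999999999989 0.04
stD right end [0.5515 0.1992] edge 5.900000000000006 0.04
```

View pics/crop2.png

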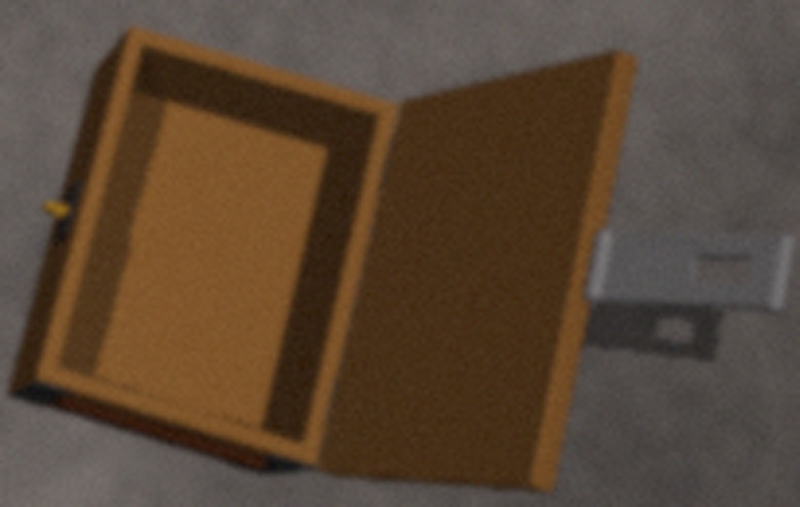

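```bash
cat >> h.py <<'E'
def to(x,y,z,yaw=None):
    s,R,a=tool(); d=np.array([x,y,z])*1000-s["tcp_pos"]*1000
    t=0 if yaw is None else (yaw-a+90)%180-90
    print("shift",d.round(),"turn",np.radians(t).round(2),"| now",s["tcp_pos"].round(4),"yaw",a.round(1),"w",s["gripper_width"].round(4),"F",s["contact_force"].round(1),"t",round(s["time_s"],2))
E
python3 - <<'E'
from h import *
g=lambda X,Y,z:ray("top",[[355+(X+.5)/3.9-.5,170+(Y+.5)/3.9-.5]],z)[0,:2]
c=np.array([g(*q,.1) for q in((133,30),(38,375),(318,465),(398,104))]);print(c.round(4),c.mean(0).round(4))
for a,b in((0,1),(1,2),(2,3),(3,0)): v=c[b]-c[a];print(np.linalg.norm(v).round(4),np.degrees(np.arctan2(v[1],v[0])).round(1))
print("staple",g(57,208,.052))
f=[g(*q,.01) for q in((165,100),(328,148),(262,423),(97,377))];print("floor vis",np.round(f,4))
to(.537,.349,.13,140)
for n,X,Y in(("crock",137,395),("plate",250,255),("foot",270,370),("brush",455,222)): print(n,ray("top",[[X*.7,Y*.7]],.03)[0].round(3))
E
```

```text
[[ 0.6772 -0.1645]
 [ 0.4579 -0.1126]
 [ 0.4181 -0.2785]
 [ 0.6422 -0.3284]] [ 0.5488 -0.221 ]
0.2253 166.7
0.1706 -103.5
0.2297 -12.6
0.1676 78.0
staple [ 0.57068349 -0.13026963]
floor vis [[ 0.6595 -0.2086]
 [ 0.6349 -0.3174]
 [ 0.4492 -0.2743]
 [ 0.4704 -0.1678]]Traceback (most recent call last):
  File "<stdin>", line 7, in <module>
  File "h.py", line 21, in to
    print("shift",d.round(),"turn",np.radians(t).round(2),"| now",s["tcp_pos"].round(4),"yaw",a.round(1),"w",s["gripper_width"].round(4),"F",s["contact_force"].round(1),"t",round(s["time_s"],2))
                                                                                                             ^^^^^^^^^^^^^^^^^^^^^^^^
AttributeError: 'float' object has no attribute 'round'
```

```bash
sed -i 's/s\["gripper_width"\].round(4)/round(float(s["gripper_width"]),4)/' h.py
python3 - <<'E'
from h import *
to(.537,.349,.13,140)
for n,X,Y in(("crock",137,395),("plate",250,255),("foot",270,370),("brush",455,222)): print(n,ray("top",[[X*.7,Y*.7]],.03)[0].round(3))
c=np.array([.549,-.221]);a=np.radians(-103);X=np.array([np.cos(a),np.sin(a)]);Y=np.array([-X[1],X[0]])
for bx in(-.03,.03):
  for by in(-.06,0,.06): print(bx,by,(c+bx*X+by*Y).round(3))
E
```

```text
shift [ 366. -304.  -96.] turn 1.13 | now [0.1708 0.6528 0.226 ] yaw -104.7 w 0.0875 F [ 0.   0.7 -0.4] t 0.2
crock [0.388 0.533 0.03 ]
plate [0.654 0.371 0.03 ]
foot [0.449 0.309 0.03 ]
brush [0.746 0.004 0.03 ]
-0.03 -0.06 [ 0.497 -0.178]
-0.03 0 [ 0.556 -0.192]
-0.03 0.06 [ 0.614 -0.205]
0.03 -0.06 [ 0.484 -0.237]
0.03 0 [ 0.542 -0.25 ]
0.03 0.06 [ 0.601 -0.264]
```

carry_out(moves=[[183,-152,0,0,0,0.6,70],[183,-152,0,0,0,0.6,70],[183,-152,0,0,0,0.6,70],[183,-152,0,0,0,0.6,70],[183,-152,0,0,0,0.6,70]], squeeze=25)

```text
time_s: 0.7
tcp_pos: [0.3553, 0.4991, 0.2266]
eef_rot: [82.2, 90.0, -77.8]
contact_force: [0.3, 0.3, -0.2]
gripper_width: 0.0618
```

carry_out(moves=[[183,-152,0,0,0,0.53,70],[183,-152,0,0,0,0.53,70],[183,-152,0,0,0,0.53,70],[183,-152,0,0,0,0.53,70],[183,-152,-90,0,0,0.53,70]])

```text
time_s: 1.2
tcp_pos: [0.5244, 0.3639, 0.1876]
eef_rot: [169.1, 89.4, 39.4]
contact_force: [0.2, 1.3, -0.5]
gripper_width: 0.0615
```

Run:
```python
from h import *
to(.537,.349,.005,140)
im=r.capture("top");cv2.imwrite("pics/g1.png",cv2.resize(im[150:300,100:300],None,fx=4,fy=4,interpolation=cv2.INTER_CUBIC))
```

```text
shift [  13.  -15. -183.] turn -0.0 | now [0.5244 0.3639 0.1876] yaw -39.8 w 0.0615 F [ 0.2  1.3 -0.5] t 1.2
```

carry_out(moves=[[0,0,-100,0,0,0,70],[0,0,-100,0,0,0,70],[0,0,-100,0,0,0,70],[0,0,-100,0,0,0,70]])

```text
time_s: 1.65
tcp_pos: [0.5191, 0.3637, 0.0822]
eef_rot: [19.8, 89.9, -110.1]
contact_force: [0.2, 0.8, 1.6]
gripper_width: 0.0611
```

Run:
```python
from h import *
to(.537,.349,.005,140)
im=r.capture("top");cv2.imwrite("pics/g1.png",cv2.resize(im[150:300,100:300],None,fx=4,fy=4,interpolation=cv2.INTER_CUBIC))
```

```text
shift [ 18. -15. -77.] turn -0.0 | now [0.5191 0.3637 0.0822] yaw -39.9 w 0.0611 F [0.2 0.8 1.6] t 1.65
```

View pics/g1.png

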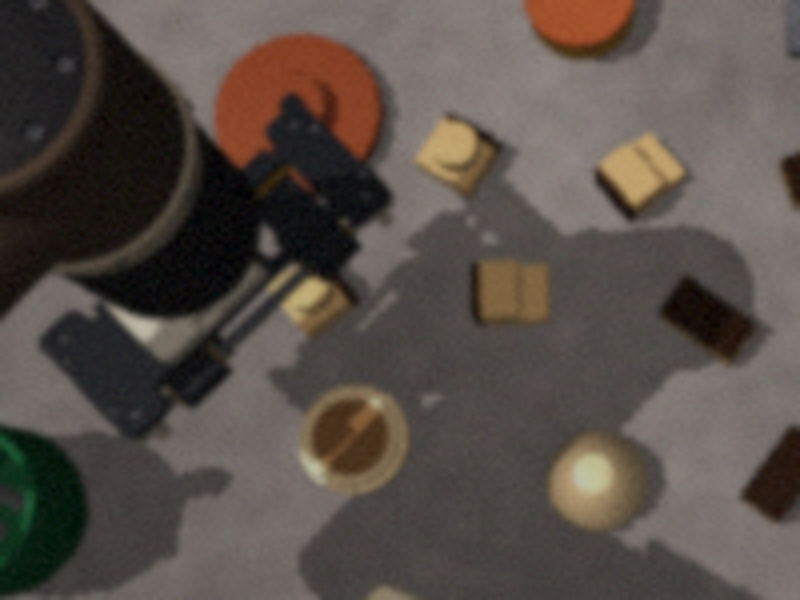

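The picture shows the gripper above spigot B at (310,300), still about 23 mm short of it. I'll correct that, descend and grip.

carry_out(moves=[[18,-15,0,0,0,0,70],[18,-15,-40,0,0,0,70],[18,-15,-76,0,0,0,70],[18,-15,-76,0,0,0,70],[18,-15,-76,0,0,0,0]], squeeze=25)

```text
time_s: 2.2
tcp_pos: [0.5381, 0.3502, 0.0086]
eef_rot: [163.0, 89.9, 33.2]
contact_force: [0.2, 0.1, 0.8]
gripper_width: 0.0575
```

carry_out(moves=[[0,0,0,0,0,0,0],[0,0,0,0,0,0,0],[0,0,0,0,0,0,0],[0,0,0,0,0,0,0]])

```text
time_s: 2.6
tcp_pos: [0.5381, 0.3503, 0.0087]
eef_rot: [173.3, 89.8, 43.4]
contact_force: [-1.1, 1.0, 8.7]
gripper_width: 0.0409
```

carry_out(moves=[[0,0,50,0,0,0,0],[0,0,100,0,0,0,0],[0,0,150,0,0,0,0],[0,0,180,0,0,0,0],[0,0,180,0,0,0,0]])

```text
time_s: 3.1
tcp_pos: [0.5393, 0.3508, 0.1933]
eef_rot: [172.5, 89.4, 42.6]
contact_force: [0.1, 0.1, -0.7]
gripper_width: 0.0409
```

Run:
```python
from h import *
to(.484,-.232,.185,-13)
```

```text
shift [ -55. -583.   -8.] turn 0.47 | now [0.5393 0.3508 0.1933] yaw -39.9 w 0.0409 F [ 0.1  0.1 -0.7] t 3.1
```

carry_out(moves=[[-18,-195,0,0,0,0.3,0],[-18,-195,0,0,0,0.3,0],[-18,-195,0,0,0,0.3,0],[-18,-195,0,0,0,0.3,0],[-18,-195,0,0,0,0.3,0]])

```text
time_s: 3.6
tcp_pos: [0.5174, 0.1495, 0.1865]
eef_rot: [-65.9, 90.0, -178.8]
contact_force: [0.5, 0.4, 0.3]
gripper_width: 0.0405
```

carry_out(moves=[[-18,-195,0,0,0,0.17,0],[-18,-195,0,0,0,0.17,0],[-18,-195,0,0,0,0.17,0],[-18,-195,0,0,0,0.17,0],[-18,-195,0,0,0,0.17,0]])

```text
time_s: 4.1
tcp_pos: [0.4998, -0.045, 0.1863]
eef_rot: [-42.1, 90.0, -145.3]
contact_force: [0.2, 1.0, -0.4]
gripper_width: 0.0408
```

carry_out(moves=[[-19,-193,0,0,0,0,0],[-19,-193,0,0,0,0,0],[-19,-193,0,0,0,0,0],[-19,-193,0,0,0,0,0],[-19,-193,0,0,0,0,0]])

```text
time_s: 4.6
tcp_pos: [0.4814, -0.2377, 0.1859]
eef_rot: [-27.4, 90.0, -130.6]
contact_force: [0.0, 0.4, -0.7]
gripper_width: 0.0399
```

carry_out(moves=[[0,0,-50,0,0,0,0],[0,0,-100,0,0,0,0],[0,0,-100,0,0,0,0]])

```text
time_s: 4.9
tcp_pos: [0.4776, -0.2326, 0.0806]
eef_rot: [-90.2, 89.4, 166.7]
contact_force: [-0.8, 0.3, 0.1]
gripper_width: 0.0395
```

Run:
```python
from h import *
to(.484,-.232,.085,-13)
im=r.capture("scene");cv2.imwrite("pics/g2.png",cv2.resize(im[100:320,20:320],None,fx=2.6,fy=2.6,interpolation=cv2.INTER_CUBIC))
```

```text
shift [6. 1. 4.] turn 0.0 | now [ 0.4776 -0.2326  0.0806] yaw -13.1 w 0.0395 F [-0.8  0.3  0.1] t 4.9
```

View pics/g2.png

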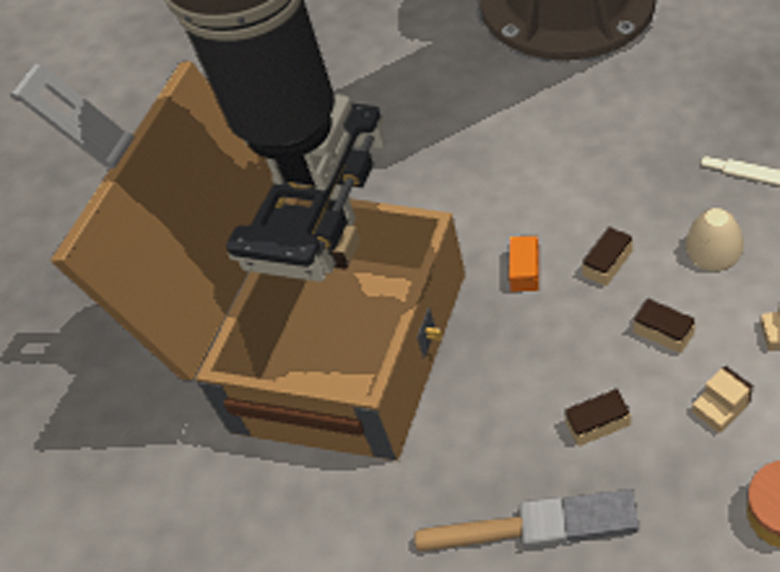

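The held spigot is over the inside of the box, near its robot-side end at (345,235). I'll shift inward slightly and release.

carry_out(moves=[[18,-4,-8,0,0,0,0],[18,-4,-8,0,0,0,0],[18,-4,-8,0,0,0,60],[18,-4,-8,0,0,0,60],[18,-4,-8,0,0,0,60]])

```text
time_s: 5.45
tcp_pos: [0.5003, -0.238, 0.0794]
eef_rot: [94.1, 89.9, -8.9]
contact_force: [-0.3, 0.2, -0.5]
gripper_width: 0.0518
```

carry_out(moves=[[0,0,50,0,0,0,60],[0,0,100,0,0,0,60],[0,0,115,0,0,0,60],[0,0,115,0,0,0,60]])

```text
time_s: 5.85
tcp_pos: [0.5015, -0.2385, 0.1971]
eef_rot: [92.4, 89.6, -10.5]
contact_force: [-0.0, 0.4, -0.4]
gripper_width: 0.0527
```

carry_out(moves=[[47,168,0,0,0,-0.16,70],[47,168,0,0,0,-0.16,70],[47,168,0,0,0,-0.16,70],[47,168,0,0,0,-0.16,70],[47,168,0,0,0,-0.16,70]])

```text
time_s: 6.35
tcp_pos: [0.5472, -0.0671, 0.1922]
eef_rot: [-79.8, 89.9, 168.2]
contact_force: [-0.3, -0.3, -0.3]
gripper_width: 0.0614
```

carry_out(moves=[[47,168,0,0,0,-0.15,70],[47,168,0,0,0,-0.15,70],[47,168,0,0,0,-0.15,70],[47,168,0,0,0,-0.15,70],[47,168,0,0,0,-0.15,70]])

```text
time_s: 6.85
tcp_pos: [0.5941, 0.1004, 0.1917]
eef_rot: [-39.8, 89.9, -160.4]
contact_force: [-0.3, -1.0, -0.9]
gripper_width: 0.0612
```

carry_out(moves=[[47,168,0,0,0,0,70],[47,168,0,0,0,0,70],[47,168,0,0,0,0,70],[47,168,0,0,0,0,70],[47,168,0,0,0,0,70]])

```text
time_s: 7.35
tcp_pos: [0.641, 0.2676, 0.1911]
eef_rot: [-26.2, 89.9, -146.8]
contact_force: [0.4, -1.2, -0.3]
gripper_width: 0.0613
```

Run:
```python
from h import *
to(.637,.268,.006,149)
ims=r.capture("scene");imt=r.capture("top")
cv2.imwrite("pics/g3.png",np.hstack([cv2.resize(ims[120:340,60:460],(760,418),interpolation=cv2.INTER_CUBIC)[:, :760]]))
d,p=masks(imt); n,l,st,ce=cv2.connectedComponentsWithStats(p)
for i in range(1,n):
    if 80<st[i,4]<2500: print(st[i,4],ce[i].round(),ray("top",ce[i],.03)[0,:2].round(3))
```

```text
shift [  -4.    0. -185.] turn -0.01 | now [0.641  0.2676 0.1911] yaw -30.6 w 0.0613 F [ 0.4 -1.2 -0.3] t 7.35
367 [55. 93.] [0.87 0.73]
254 [353. 154.] [ 0.756 -0.088]
238 [213. 188.] [0.635 0.27 ]
212 [260. 191.] [0.636 0.148]
732 [504. 239.] [ 0.56  -0.474]
240 [228. 222.] [0.55  0.223]
203 [134. 231.] [0.509 0.456]
417 [190. 259.] [0.45  0.308]
250 [332. 268.] [ 0.455 -0.046]
362 [247. 270.] [0.432 0.162]
```

View pics/g3.png

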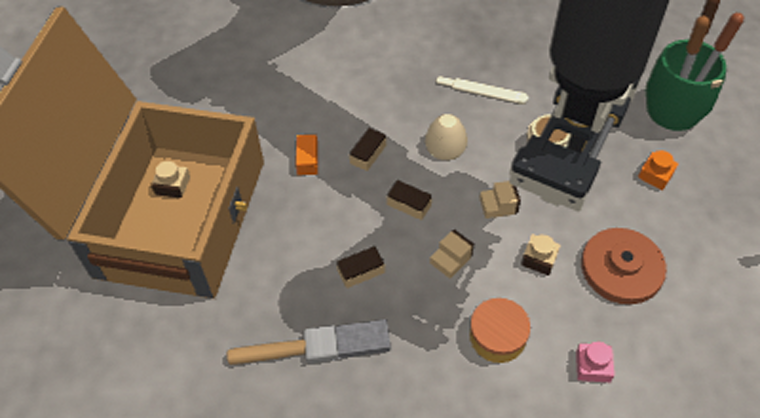

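The first spigot lies in the box at (168,178), and the others are unmoved. Now I'll grip spigot A.

carry_out(moves=[[-4,0,-50,0,0,0,70],[-4,0,-100,0,0,0,70],[-4,0,-150,0,0,0,70],[-4,0,-183,0,0,0,70],[-4,0,-183,0,0,0,70]])

```text
time_s: 7.95
tcp_pos: [0.6334, 0.2616, 0.0048]
eef_rot: [-26.2, 89.4, -147.1]
contact_force: [-0.1, -0.7, 0.4]
gripper_width: 0.0614
```

carry_out(moves=[[0,0,0,0,0,0,0],[0,0,0,0,0,0,0],[0,0,0,0,0,0,0],[0,0,0,0,0,0,0],[0,0,0,0,0,0,0]])

```text
time_s: 8.45
tcp_pos: [0.6383, 0.2665, 0.0127]
eef_rot: [148.3, 89.8, 27.6]
contact_force: [-0.5, -0.7, 6.9]
gripper_width: 0.0399
```

carry_out(moves=[[0,0,50,0,0,0,0],[0,0,100,0,0,0,0],[0,0,150,0,0,0,0],[0,0,180,0,0,0,0],[0,0,180,0,0,0,0]])

```text
time_s: 8.95
tcp_pos: [0.6395, 0.2673, 0.1977]
eef_rot: [152.4, 89.4, 31.7]
contact_force: [0.6, 0.8, -0.5]
gripper_width: 0.0395
```

carry_out(moves=[[-12,-175,0,0,0,0.16,0],[-12,-175,0,0,0,0.16,0],[-12,-175,0,0,0,0.16,0],[-12,-175,0,0,0,0.16,0],[-12,-175,0,0,0,0.16,0]])

```text
time_s: 9.45
tcp_pos: [0.6242, 0.0876, 0.1906]
eef_rot: [168.4, 90.0, 56.6]
contact_force: [1.0, 0.3, -0.4]
gripper_width: 0.0399
```

carry_out(moves=[[-12,-175,0,0,0,0.15,0],[-12,-175,0,0,0,0.15,0],[-12,-175,0,0,0,0.15,0],[-12,-175,0,0,0,0.15,0],[-12,-175,0,0,0,0.15,0]])

```text
time_s: 9.95
tcp_pos: [0.6124, -0.0868, 0.1901]
eef_rot: [-40.2, 90.0, -143.3]
contact_force: [0.1, -0.6, -0.7]
gripper_width: 0.0397
```

carry_out(moves=[[-16,-170,0,0,0,0,0],[-16,-170,0,0,0,0,0],[-16,-170,0,0,0,0,0],[-16,-170,0,0,0,0,0],[-16,-170,0,0,0,0,0]])

```text
time_s: 10.45
tcp_pos: [0.5967, -0.256, 0.1896]
eef_rot: [-83.5, 90.0, 173.4]
contact_force: [-0.2, 0.7, -0.6]
gripper_width: 0.04
```

Run:
```python
from h import *
to(.595,-.25,.08,-13)
```

```text
shift [  -2.    6. -110.] turn 0.0 | now [ 0.5967 -0.256   0.1896] yaw -13.1 w 0.04 F [-0.2  0.7 -0.6] t 10.45
```

carry_out(moves=[[0,2,-50,0,0,0,0],[0,2,-100,0,0,0,0],[0,2,-115,0,0,0,0],[0,2,-115,0,0,0,0]])

```text
time_s: 10.85
tcp_pos: [0.5954, -0.2502, 0.0718]
eef_rot: [-89.3, 89.7, 167.8]
contact_force: [0.0, 0.4, 0.0]
gripper_width: 0.0395
```

carry_out(moves=[[0,0,0,0,0,0,60],[0,0,0,0,0,0,60],[0,0,0,0,0,0,60],[0,0,50,0,0,0,60],[0,0,100,0,0,0,60]])

```text
time_s: 11.35
tcp_pos: [0.5963, -0.252, 0.1762]
eef_rot: [-80.3, 89.9, 176.8]
contact_force: [1.3, -0.4, 0.0]
gripper_width: 0.0524
```

carry_out(moves=[[0,0,15,0,0,0,60],[5,45,15,0,0,0.1,60],[10,90,15,0,0,0.2,60],[15,135,15,0,0,0.3,60],[15,135,15,0,0,0.3,60]])

```text
time_s: 11.85
tcp_pos: [0.6111, -0.1012, 0.1913]
eef_rot: [15.7, 88.8, -70.7]
contact_force: [-0.2, -0.9, -0.5]
gripper_width: 0.0529
```

carry_out(moves=[[10,135,0,0,0,0.35,65],[10,135,0,0,0,0.35,65],[10,135,0,0,0,0.35,65],[10,135,0,0,0,0.35,65],[10,135,0,0,0,0.35,65]])

```text
time_s: 12.35
tcp_pos: [0.6099, 0.0501, 0.1882]
eef_rot: [9.1, 86.2, -59.7]
contact_force: [-0.2, -0.6, 0.6]
gripper_width: 0.0569
```

carry_out(moves=[[10,133,0,0,0,0.29,65],[10,133,0,0,0,0.29,65],[10,133,0,0,0,0.29,65],[10,133,0,0,0,0.29,65],[10,133,0,0,0,0.29,65]])

```text
time_s: 12.85
tcp_pos: [0.6081, 0.1948, 0.1843]
eef_rot: [8.8, 84.1, -45.4]
contact_force: [-0.5, 0.0, -0.2]
gripper_width: 0.0573
```

```bash
cat >> h.py <<'E'
def survey():
    im=r.capture("top"); 
    for nm,m,z in zip(("dark","pale"),masks(im),(.026,.03)):
        n,l,st,ce=cv2.connectedComponentsWithStats(m)
        for i in range(1,n):
            w=ray("top",ce[i],z)[0,:2]
            if 100<st[i,4]<300 and .4<w[0]<.8 and -.15<w[1]<.42: print(nm,st[i,4],w.round(3))
E
python3 - <<'E'
from h import *
to(.632,.149,.006,41); survey()
E
```

```text
shift [  24.  -46. -178.] turn 0.09 | now [0.6081 0.1948 0.1843] yaw 35.9 w 0.0573 F [-0.5  0.  -0.2] t 12.85
dark 182 [0.647 0.029]
dark 192 [0.542 0.098]
dark 210 [0.449 0.043]
pale 268 [ 0.755 -0.088]
pale 243 [0.547 0.224]
pale 270 [ 0.454 -0.046]
```

carry_out(moves=[[0,0,0,0,0,0,65],[0,0,0,0,0,0,65]])

```text
time_s: 13.1
tcp_pos: [0.608, 0.1941, 0.1843]
eef_rot: [8.8, 84.1, -45.4]
contact_force: [-0.0, -1.1, 0.8]
gripper_width: 0.057
```

Run:
```python
from h import *
to(.632,.149,.006,41); s=r.get_state();print(s["joints"].round(1)); R=tool()[1];print(R.round(3))
Rt=Ro.from_matrix(np.c_[[0,0,-1.],[np.cos(np.radians(41)),np.sin(np.radians(41)),0],np.cross([0,0,-1.],[np.cos(np.radians(41)),np.sin(np.radians(41)),0])])
print((Rt*Ro.from_matrix(R).inv()).as_rotvec().round(3))
```

```text
shift [  24.  -45. -178.] turn 0.09 | now [0.608  0.1941 0.1843] yaw 35.9 w 0.057 F [-0.  -1.1  0.8] t 13.1
[ 38.8  17.3 -12.8   6.9 -59.5 173.6]
[[ 0.073  0.81   0.582]
 [-0.074  0.586 -0.807]
 [-0.995  0.016  0.102]]
[0.07  0.076 0.09 ]
```

Joint 6 has reached its range limit, which tilted the tool. I'll unwind it by half a turn, since the jaw grasp is symmetric, and level it.

carry_out(moves=[[24,-45,0,0.03,0.04,-0.15,65],[24,-45,0,0.05,0.08,-0.3,65],[24,-45,0,0.05,0.08,-0.45,65],[24,-45,0,0.05,0.08,-0.55,65],[24,-45,0,0.05,0.08,-0.55,65]])

```text
time_s: 13.6
tcp_pos: [0.6322, 0.1494, 0.1839]
eef_rot: [-55.4, 87.1, -141.1]
contact_force: [-0.4, -0.8, 0.5]
gripper_width: 0.057
```

carry_out(moves=[[0,0,0,0,0,-0.7,65],[0,0,0,0,0,-0.7,65],[0,0,0,0,0,-0.7,65],[0,0,0,0,0,-0.7,65],[0,0,0,0,0,-0.7,65]])

```text
time_s: 14.1
tcp_pos: [0.6317, 0.1501, 0.1843]
eef_rot: [-55.6, 87.1, 178.7]
contact_force: [0.8, -0.5, 0.6]
gripper_width: 0.0569
```

carry_out(moves=[[0,0,0,0,0,-0.7,65],[0,0,0,0,0,-0.7,65],[0,0,0,0,0,-0.7,65],[0,0,0,0,0,-0.7,65],[0,0,0,0,0,-0.7,65]])

```text
time_s: 14.6
tcp_pos: [0.6317, 0.1501, 0.1843]
eef_rot: [-55.9, 87.1, 138.3]
contact_force: [-0.3, 0.5, 0.1]
gripper_width: 0.0569
```

carry_out(moves=[[0,0,0,0,0,-0.7,65],[0,0,0,0,0,-0.7,65],[0,0,0,0,0,-0.7,65],[0,0,0,0,0,-0.7,65],[0,0,0,0,0,-0.7,65]])

```text
time_s: 15.1
tcp_pos: [0.6316, 0.1501, 0.1843]
eef_rot: [-56.0, 87.1, 98.1]
contact_force: [0.8, 0.7, 0.2]
gripper_width: 0.0571
```

```bash
cat >> h.py <<'E'
def lev(yaw):
    a=np.radians(yaw);y=np.array([np.cos(a),np.sin(a),0]);x=np.array([0,0,-1.])
    s,R,_=tool(); print("rotvec to level",Ro.from_matrix(np.c_[x,y,np.cross(x,y)]@R.T).as_rotvec().round(3),"q",s["joints"].round(1))
E
python3 - <<'E'
from h import *
to(.632,.149,.006,41);lev(-139);survey()
E
```

```text
shift [   0.   -1. -178.] turn -0.4 | now [0.6316 0.1501 0.1843] yaw -115.9 w 0.0571 F [0.8 0.7 0.2] t 15.1
rotvec to level [-0.051  0.003 -0.403] q [ 28.9  19.6  -5.2  -3.  -64.2  36.5]
dark 175 [0.647 0.028]
dark 164 [0.542 0.097]
pale 275 [ 0.755 -0.089]
pale 210 [0.632 0.151]
pale 289 [0.548 0.222]
pale 236 [ 0.453 -0.046]
```

carry_out(moves=[[0,0,0,-0.05,0.0,-0.4,65],[0,0,0,-0.05,0.0,-0.4,65],[0,0,0,-0.05,0.0,-0.4,65],[0,0,-40,-0.05,0.0,-0.4,65],[0,0,-80,-0.05,0.0,-0.4,65]])

```text
time_s: 15.65
tcp_pos: [0.6326, 0.1509, 0.1048]
eef_rot: [-111.9, 89.6, 19.7]
contact_force: [0.6, -1.1, -0.6]
gripper_width: 0.0567
```

Run:
```python
from h import *
to(.632,.149,.006,41);lev(-139)
im=r.capture("scene");cv2.imwrite("pics/g4.png",cv2.resize(im[170:300,180:420],None,fx=3.3,fy=3.3,interpolation=cv2.INTER_CUBIC))
```

```text
shift [ -1.  -2. -99.] turn -0.01 | now [0.6326 0.1509 0.1048] yaw -138.4 w 0.0567 F [ 0.6 -1.1 -0.6] t 15.65
rotvec to level [-0.002  0.006 -0.011] q [ 30.6  23.5 -11.7   0.1 -54.4  11. ]
```

View pics/g4.png

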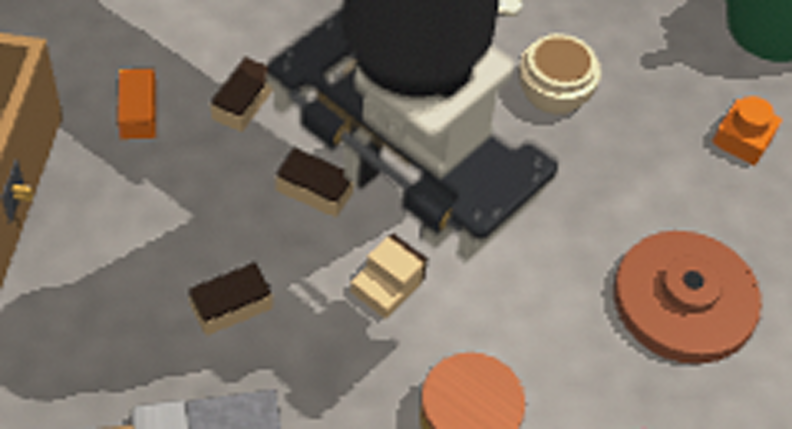

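The stepped piece C at (390,275) lies under the gripper as planned. I'll descend and grip it.

carry_out(moves=[[0,-1,-50,0,0,0,65],[0,-1,-90,0,0,0,65],[0,-1,-97,0,0,0,65],[0,-1,-97,0,0,0,65]])

```text
time_s: 16.1
tcp_pos: [0.6316, 0.1491, 0.0069]
eef_rot: [163.6, 89.9, -65.0]
contact_force: [0.8, 0.4, 0.1]
gripper_width: 0.0569
```

carry_out(moves=[[0,0,0,0,0,0,0],[0,0,0,0,0,0,0],[0,0,0,0,0,0,0],[0,0,0,0,0,0,0],[0,0,0,0,0,0,0]])

```text
time_s: 16.6
tcp_pos: [0.6328, 0.15, 0.0091]
eef_rot: [-116.5, 89.7, 14.9]
contact_force: [-1.3, -0.4, 6.7]
gripper_width: 0.0362
```

carry_out(moves=[[0,0,50,0,0,0,0],[0,0,100,0,0,0,0],[0,0,150,0,0,0,0],[0,0,180,0,0,0,0],[0,0,180,0,0,0,0]])

```text
time_s: 17.1
tcp_pos: [0.6345, 0.1505, 0.194]
eef_rot: [-111.4, 89.3, 19.9]
contact_force: [0.7, 1.1, -0.8]
gripper_width: 0.0364
```

carry_out(moves=[[-25,-114,0,0,0,-0.34,0],[-25,-114,0,0,0,-0.34,0],[-25,-114,0,0,0,-0.34,0],[-25,-114,0,0,0,-0.34,0],[-25,-114,0,0,0,-0.34,0]])

```text
time_s: 17.6
tcp_pos: [0.6069, 0.0354, 0.1872]
eef_rot: [-116.6, 89.8, -4.8]
contact_force: [0.3, -0.2, -1.1]
gripper_width: 0.0361
```

carry_out(moves=[[-25,-114,0,0,0,-0.34,0],[-25,-114,0,0,0,-0.34,0],[-25,-114,0,0,0,-0.34,0],[-25,-114,0,0,0,-0.34,0],[-25,-114,0,0,0,-0.34,0]])

```text
time_s: 18.1
tcp_pos: [0.5824, -0.0778, 0.187]
eef_rot: [-118.0, 89.9, -25.5]
contact_force: [-0.0, 0.5, -0.3]
gripper_width: 0.036
```

carry_out(moves=[[-25,-114,0,0,0,-0.26,0],[-25,-114,0,0,0,-0.26,0],[-25,-114,0,0,0,-0.26,0],[-25,-114,0,0,0,-0.26,0],[-25,-114,0,0,0,-0.26,0]])

```text
time_s: 18.6
tcp_pos: [0.5575, -0.1915, 0.1869]
eef_rot: [-120.6, 89.9, -43.1]
contact_force: [-0.2, 0.1, 0.6]
gripper_width: 0.0363
```

Run:
```python
from h import *
to(.556,-.192,.08,-13);lev(167);survey()
```

```text
shift [  -1.   -0. -107.] turn -0.01 | now [ 0.5575 -0.1915  0.1869] yaw 167.6 w 0.0363 F [-0.2  0.1  0.6] t 18.6
rotvec to level [ 0.002  0.002 -0.01 ] q [  0.1  14.1 -13.8   0.1 -61.9 -12.6]
dark 109 [ 0.574 -0.004]
pale 282 [0.549 0.222]
```

carry_out(moves=[[0,-8,-50,0,0,0,0],[0,-8,-100,0,0,0,0],[0,-8,-110,0,0,0,0],[0,-8,-110,0,0,0,0]])

```text
time_s: 19.05
tcp_pos: [0.5563, -0.1994, 0.0758]
eef_rot: [141.1, 89.8, -141.4]
contact_force: [0.1, -0.1, 0.3]
gripper_width: 0.0361
```

carry_out(moves=[[0,0,0,0,0,0,60],[0,0,0,0,0,0,60],[0,0,0,0,0,0,60],[0,0,50,0,0,0,60],[0,0,100,0,0,0,60]])

```text
time_s: 19.55
tcp_pos: [0.5561, -0.2005, 0.1784]
eef_rot: [-173.7, 89.9, -96.3]
contact_force: [2.1, -0.5, 0.9]
gripper_width: 0.0527
```

carry_out(moves=[[0,0,10,0,0,0,60],[0,40,10,0,0,0.1,60],[0,80,10,0,0,0.15,60],[0,120,10,0,0,0.15,60],[0,120,10,0,0,0.15,60]])

```text
time_s: 20.05
tcp_pos: [0.5574, -0.0771, 0.1887]
eef_rot: [-91.5, 89.7, -5.3]
contact_force: [0.2, -0.9, -0.1]
gripper_width: 0.0528
```

carry_out(moves=[[-4,155,0,0,0,0.16,65],[-4,155,0,0,0,0.16,65],[-4,155,0,0,0,0.16,65],[-4,155,0,0,0,0.16,65],[-4,155,0,0,0,0.16,65]])

```text
time_s: 20.55
tcp_pos: [0.5531, 0.0758, 0.1879]
eef_rot: [-104.3, 89.8, -8.9]
contact_force: [-0.1, 0.2, 0.8]
gripper_width: 0.0571
```

carry_out(moves=[[-4,154,0,0,0,0,65],[-4,154,0,0,0,0,65],[-4,154,0,0,0,0,65],[-4,154,0,0,0,0,65],[-4,154,0,0,0,0,65]])

```text
time_s: 21.05
tcp_pos: [0.5491, 0.2284, 0.1871]
eef_rot: [-128.0, 89.9, -32.7]
contact_force: [-0.1, -0.2, -0.5]
gripper_width: 0.0571
```

Run:
```python
from h import *
to(.549,.228,.007,5.5);lev(-174.5);survey()
im=r.capture("scene");cv2.imwrite("pics/g5.png",cv2.resize(im[120:320,60:420],(792,440),interpolation=cv2.INTER_CUBIC))
```

```text
shift [  -0.   -0. -180.] turn 0.0 | now [0.5491 0.2284 0.1871] yaw -174.8 w 0.0571 F [-0.1 -0.2 -0.5] t 21.05
rotvec to level [0.001 0.002 0.004] q [ 41.5  14.6 -13.2   0.1 -62.2 -36.3]
dark 185 [0.542 0.098]
dark 206 [0.447 0.044]
pale 260 [ 0.756 -0.088]
pale 274 [ 0.454 -0.045]
pale 286 [0.429 0.157]
```

View pics/g5.png

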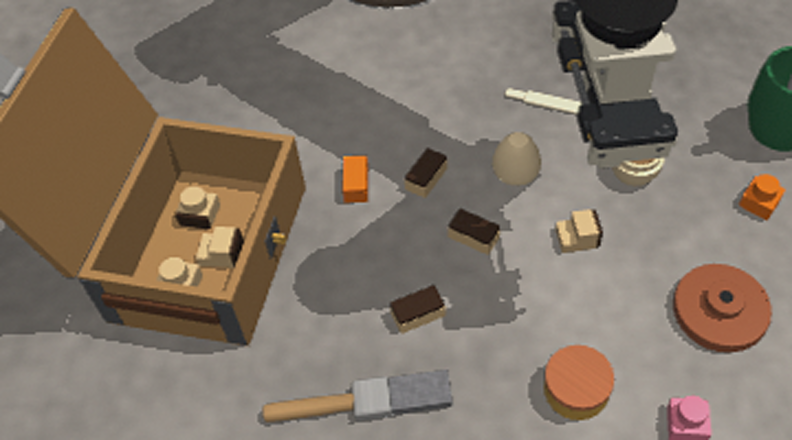

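Three offcuts are in the box, at (195,205), (222,245) and (178,270). Stepped piece D at (580,230) is under the gripper.

carry_out(moves=[[0,0,-50,0,0,0,65],[0,0,-100,0,0,0,65],[0,0,-150,0,0,0,65],[0,0,-180,0,0,0,65],[0,0,-180,0,0,0,65]])

```text
time_s: 21.65
tcp_pos: [0.5474, 0.2251, 0.0038]
eef_rot: [147.5, 89.7, -117.4]
contact_force: [0.1, -1.1, 0.9]
gripper_width: 0.0572
```

carry_out(moves=[[0,0,0,0,0,0,0],[0,0,0,0,0,0,0],[0,0,0,0,0,0,0],[0,0,0,0,0,0,0],[0,0,0,0,0,0,0]])

```text
time_s: 22.15
tcp_pos: [0.5498, 0.2289, 0.009]
eef_rot: [-93.2, 89.7, 2.1]
contact_force: [-0.4, -2.4, 8.5]
gripper_width: 0.0364
```

carry_out(moves=[[0,0,50,0,0,0,0],[0,0,100,0,0,0,0],[0,0,150,0,0,0,0],[0,0,180,0,0,0,0],[0,0,180,0,0,0,0]])

```text
time_s: 22.65
tcp_pos: [0.5511, 0.2301, 0.1936]
eef_rot: [-71.1, 89.3, 24.1]
contact_force: [0.1, 0.4, -0.4]
gripper_width: 0.0358
```

carry_out(moves=[[-14,-136,0,0,0,-0.16,0],[-14,-136,0,0,0,-0.16,0],[-14,-136,0,0,0,-0.16,0],[-14,-136,0,0,0,-0.16,0],[-14,-136,0,0,0,-0.16,0]])

```text
time_s: 23.15
tcp_pos: [0.5346, 0.0918, 0.1874]
eef_rot: [-106.8, 89.8, -20.9]
contact_force: [0.0, 0.6, -0.1]
gripper_width: 0.0362
```

carry_out(moves=[[-14,-136,0,0,0,-0.15,0],[-14,-136,0,0,0,-0.15,0],[-14,-136,0,0,0,-0.15,0],[-14,-136,0,0,0,-0.15,0],[-14,-136,0,0,0,-0.15,0]])

```text
time_s: 23.65
tcp_pos: [0.5211, -0.0433, 0.187]
eef_rot: [-117.1, 89.9, -39.7]
contact_force: [0.5, 0.1, 0.7]
gripper_width: 0.036
```

carry_out(moves=[[-14,-137,0,0,0,0,0],[-14,-137,0,0,0,0,0],[-14,-137,0,0,0,0,0],[-14,-137,0,0,0,0,0],[-14,-137,0,0,0,0,0]])

```text
time_s: 24.15
tcp_pos: [0.5073, -0.1799, 0.1868]
eef_rot: [-126.3, 89.9, -48.9]
contact_force: [-0.0, 0.5, -0.4]
gripper_width: 0.036
```

Run:
```python
from h import *
to(.507,-.184,.08,-13);lev(167)
```

```text
shift [  -0.   -4. -107.] turn -0.01 | now [ 0.5073 -0.1799  0.1868] yaw 167.4 w 0.036 F [-0.   0.5 -0.4] t 24.15
rotvec to level [ 0.002  0.001 -0.007] q [  1.4   9.4 -20.    0.1 -60.5 -14. ]
```

carry_out(moves=[[0,-6,-50,0,0,0,0],[0,-6,-100,0,0,0,0],[0,-6,-107,0,0,0,0],[0,-6,-107,0,0,0,0]])

```text
time_s: 24.55
tcp_pos: [0.5067, -0.1853, 0.0794]
eef_rot: [153.5, 89.8, -129.0]
contact_force: [0.3, -0.6, 0.0]
gripper_width: 0.0363
```

carry_out(moves=[[0,0,0,0,0,0,58],[0,0,0,0,0,0,58],[0,0,0,0,0,0,58],[0,0,50,0,0,0,58],[0,0,100,0,0,0,58]])

```text
time_s: 25.05
tcp_pos: [0.5061, -0.1866, 0.1814]
eef_rot: [-175.8, 89.9, -98.4]
contact_force: [1.9, -0.3, 0.1]
gripper_width: 0.0505
```

carry_out(moves=[[0,0,7,0,0,0,60],[5,45,7,0,0,-0.1,60],[10,90,7,0,0,-0.15,60],[16,123,7,0,0,-0.15,60],[16,123,7,0,0,-0.15,60]])

```text
time_s: 25.55
tcp_pos: [0.524, -0.0605, 0.1886]
eef_rot: [-82.9, 89.7, -13.9]
contact_force: [-0.8, -1.3, -0.1]
gripper_width: 0.0525
```

carry_out(moves=[[20,160,0,0,0,-0.11,60],[20,160,0,0,0,-0.11,60],[20,160,0,0,0,-0.11,60],[20,160,0,0,0,-0.11,60],[20,160,0,0,0,-0.11,60]])

```text
time_s: 26.05
tcp_pos: [0.5432, 0.098, 0.1877]
eef_rot: [-99.1, 89.8, -36.4]
contact_force: [-0.2, -0.1, -0.5]
gripper_width: 0.0528
```

Run:
```python
from h import *
to(.5425,.098,.007,152);lev(152);survey()
```

```text
shift [  -1.   -0. -181.] turn -0.01 | now [0.5432 0.098  0.1877] yaw 152.7 w 0.0528 F [-0.2 -0.1 -0.5] t 26.05
rotvec to level [ 0.002  0.002 -0.012] q [ 30.7  10.6 -18.4   0.2 -60.9 -58. ]
dark 107 [0.792 0.12 ]
dark 202 [0.449 0.043]
pale 272 [ 0.755 -0.089]
pale 231 [ 0.453 -0.045]
```

carry_out(moves=[[0,0,-50,0,0,0,60],[0,0,-100,0,0,0,60],[0,0,-150,0,0,0,60],[0,0,-181,0,0,0,60],[0,0,-181,0,0,0,60]])

```text
time_s: 26.6
tcp_pos: [0.5412, 0.0939, 0.0032]
eef_rot: [172.7, 89.7, -124.9]
contact_force: [-0.1, -0.3, 0.3]
gripper_width: 0.0526
```

carry_out(moves=[[0,0,0,0,0,0,0],[0,0,0,0,0,0,0],[0,0,0,0,0,0,0],[0,0,0,0,0,0,0],[0,0,0,0,0,0,0]])

```text
time_s: 27.1
tcp_pos: [0.5435, 0.0966, 0.0074]
eef_rot: [-90.8, 89.8, -28.3]
contact_force: [-0.7, -1.8, 7.7]
gripper_width: 0.0304
```

carry_out(moves=[[0,0,50,0,0,0,0],[0,0,100,0,0,0,0],[0,0,150,0,0,0,0],[0,0,180,0,0,0,0],[0,0,180,0,0,0,0]])

```text
time_s: 27.6
tcp_pos: [0.5454, 0.0976, 0.192]
eef_rot: [-51.9, 89.4, 10.7]
contact_force: [-0.4, 0.7, -0.4]
gripper_width: 0.0299
```

carry_out(moves=[[31,-150,0,0,0,0.15,0],[31,-150,0,0,0,0.15,0],[31,-150,0,0,0,0.15,0],[31,-150,0,0,0,0.15,0],[31,-150,0,0,0,0.15,0]])

```text
time_s: 28.1
tcp_pos: [0.5735, -0.0552, 0.1855]
eef_rot: [-145.1, 89.9, -74.2]
contact_force: [-0.2, 1.5, -0.4]
gripper_width: 0.0302
```

carry_out(moves=[[30,-154,0,0,0,0.11,0],[30,-154,0,0,0,0.11,0],[30,-154,0,0,0,0.11,0],[30,-154,0,0,0,0.11,0],[30,-154,0,0,0,0.11,0]])

```text
time_s: 28.6
tcp_pos: [0.6036, -0.2078, 0.1853]
eef_rot: [-147.0, 89.9, -69.7]
contact_force: [-0.7, 0.5, 0.1]
gripper_width: 0.0303
```

Run:
```python
from h import *
to(.604,-.206,.08,-13);lev(167);survey()
im=r.capture("scene");cv2.imwrite("pics/g6.png",cv2.resize(im[100:320,20:420],(800,440),interpolation=cv2.INTER_CUBIC))
```

```text
shift [   0.    2. -105.] turn -0.01 | now [ 0.6036 -0.2078  0.1853] yaw 167.3 w 0.0303 F [-0.7  0.5  0.1] t 28.6
rotvec to level [ 0.001  0.001 -0.006] q [ -1.5  18.7  -7.6   0.1 -63.6 -11.2]
dark 109 [ 0.684 -0.032]
dark 140 [ 0.646 -0.011]
```

View pics/g6.png

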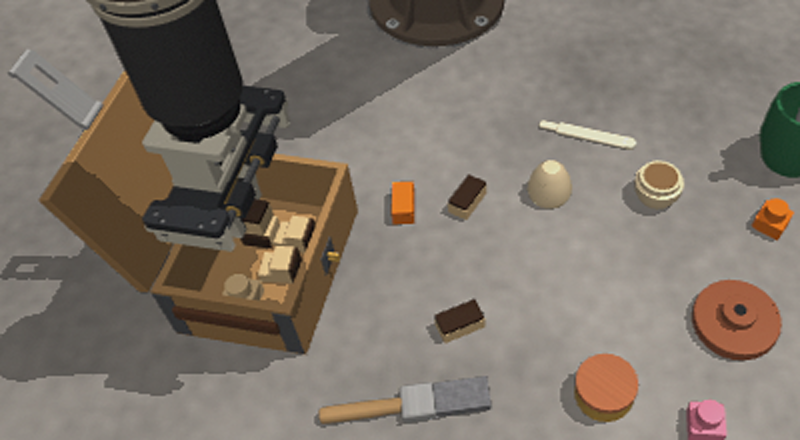

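Both stepped pieces are in the box, at (295,230) and (280,263). The remaining blocks are at (460,320) and (467,195), unmoved. I'll drop this one and fetch B1.

carry_out(moves=[[0,2,-50,0,0,0,0],[0,2,-100,0,0,0,0],[0,2,-105,0,0,0,0],[0,2,-105,0,0,0,0]])

```text
time_s: 29.1
tcp_pos: [0.6035, -0.2042, 0.0809]
eef_rot: [171.2, 89.9, -111.2]
contact_force: [0.4, -0.8, -0.5]
gripper_width: 0.0301
```

carry_out(moves=[[0,0,0,0,0,0,55],[0,0,0,0,0,0,55],[0,0,0,0,0,0,55],[0,0,50,0,0,0,55],[0,0,100,0,0,0,55]])

```text
time_s: 29.6
tcp_pos: [0.603, -0.2056, 0.1822]
eef_rot: [176.3, 89.9, -106.2]
contact_force: [1.1, -0.5, -0.4]
gripper_width: 0.048
```

carry_out(moves=[[0,0,7,0,0,0.1,60],[10,45,7,0,0,0.2,60],[20,90,7,0,0,0.3,60],[22,115,7,0,0,0.3,60],[22,115,7,0,0,0.3,60]])

```text
time_s: 30.1
tcp_pos: [0.6266, -0.0876, 0.1895]
eef_rot: [-102.5, 89.8, -7.7]
contact_force: [0.1, -0.2, 0.3]
gripper_width: 0.0525
```

carry_out(moves=[[21,119,0,0,0,0.31,60],[21,119,0,0,0,0.31,60],[21,119,0,0,0,0.31,60],[21,119,0,0,0,0.31,60],[21,119,0,0,0,0.31,60]])

```text
time_s: 30.6
tcp_pos: [0.6468, 0.0283, 0.1886]
eef_rot: [-123.3, 89.8, -11.0]
contact_force: [-0.4, -0.7, 0.2]
gripper_width: 0.0526
```

Run:
```python
from h import *
to(.647,.028,.007,22);lev(-158);survey()
```

```text
shift [   0.   -0. -182.] turn -0.01 | now [0.6468 0.0283 0.1886] yaw -157.6 w 0.0526 F [-0.4 -0.7  0.2] t 30.6
rotvec to level [ 0.001  0.003 -0.006] q [ 19.8  19.3  -6.3   0.1 -64.3   2.5]
dark 243 [0.732 0.211]
pale 220 [ 0.756 -0.095]
pale 285 [ 0.454 -0.046]
```

carry_out(moves=[[0,0,-50,0,0,0,60],[0,0,-100,0,0,0,60],[0,0,-150,0,0,0,60],[0,0,-182,0,0,0,60],[0,0,-182,0,0,0,60]])

```text
time_s: 31.15
tcp_pos: [0.6456, 0.0264, 0.0032]
eef_rot: [125.2, 89.9, -122.5]
contact_force: [-0.3, 0.9, 0.6]
gripper_width: 0.0528
```

carry_out(moves=[[0,0,0,0,0,0,0],[0,0,0,0,0,0,0],[0,0,0,0,0,0,0],[0,0,0,0,0,0,0],[0,0,0,0,0,0,0]])

```text
time_s: 31.65
tcp_pos: [0.6472, 0.0283, 0.007]
eef_rot: [-120.4, 89.8, -8.0]
contact_force: [-1.6, -2.0, 4.1]
gripper_width: 0.0299
```

carry_out(moves=[[0,0,50,0,0,0,0],[0,0,100,0,0,0,0],[0,0,150,0,0,0,0],[0,0,180,0,0,0,0],[0,0,180,0,0,0,0]])

```text
time_s: 32.15
tcp_pos: [0.6495, 0.0291, 0.1924]
eef_rot: [-104.4, 89.3, 8.0]
contact_force: [0.6, 0.4, -0.6]
gripper_width: 0.0302
```

carry_out(moves=[[-50,-137,0,0,0,-0.31,0],[-50,-137,0,0,0,-0.31,0],[-50,-137,0,0,0,-0.31,0],[-50,-137,0,0,0,-0.31,0],[-50,-137,0,0,0,-0.31,0]])

```text
time_s: 32.65
tcp_pos: [0.5962, -0.1094, 0.1858]
eef_rot: [-121.2, 89.9, -26.7]
contact_force: [1.4, 0.4, 0.2]
gripper_width: 0.0301
```

carry_out(moves=[[-51,-136,0,0,0,-0.31,0],[-51,-136,0,0,0,-0.31,0],[-51,-136,0,0,0,-0.31,0],[-51,-136,0,0,0,-0.31,0],[-51,-136,0,0,0,-0.31,0]])

```text
time_s: 33.15
tcp_pos: [0.5459, -0.2445, 0.1856]
eef_rot: [-126.4, 89.9, -49.6]
contact_force: [0.5, 0.1, -0.9]
gripper_width: 0.0299
```

Run:
```python
from h import *
to(.546,-.245,.08,-13);lev(167);survey()
```

```text
shift [   0.   -1. -106.] turn 0.0 | now [ 0.5459 -0.2445  0.1856] yaw 166.8 w 0.0299 F [ 0.5  0.1 -0.9] t 33.15
rotvec to level [0.001 0.001 0.003] q [ -5.4  15.  -12.8   0.1 -62.1  -7.8]
pale 274 [ 0.454 -0.046]
```

carry_out(moves=[[0,0,-50,0,0,0,0],[0,0,-100,0,0,0,0],[0,0,-108,0,0,0,0],[0,0,-108,0,0,0,0]])

```text
time_s: 33.6
tcp_pos: [0.5457, -0.2433, 0.0771]
eef_rot: [144.0, 89.8, -139.0]
contact_force: [0.3, -0.5, 0.8]
gripper_width: 0.03
```

carry_out(moves=[[0,0,0,0,0,0,55],[0,0,0,0,0,0,55],[0,0,0,0,0,0,55],[0,0,50,0,0,0,55],[0,0,100,0,0,0,55]])

```text
time_s: 34.1
tcp_pos: [0.5451, -0.2445, 0.1793]
eef_rot: [-177.8, 89.9, -100.9]
contact_force: [1.4, -0.6, -0.2]
gripper_width: 0.0481
```

carry_out(moves=[[0,0,10,0,0,0,60],[-10,40,10,0,0,0.1,60],[-20,80,10,0,0,0.2,60],[-32,97,10,0,0,0.3,60],[-32,97,10,0,0,0.4,60]])

```text
time_s: 34.6
tcp_pos: [0.5131, -0.1456, 0.1897]
eef_rot: [-103.7, 89.7, -3.5]
contact_force: [0.5, -0.4, -0.0]
gripper_width: 0.0529
```

carry_out(moves=[[-32,95,0,0,0,0.5,60],[-32,95,0,0,0,0.5,60],[-32,95,0,0,0,0.5,60],[-32,95,0,0,0,0.5,60],[-32,95,0,0,0,0.5,60]])

```text
time_s: 35.1
tcp_pos: [0.4822, -0.0519, 0.1893]
eef_rot: [-118.7, 89.7, 9.8]
contact_force: [0.3, -0.2, -0.0]
gripper_width: 0.0523
```

carry_out(moves=[[-32,95,0,0,0,0.29,60],[-32,95,0,0,0,0.29,60],[-32,95,0,0,0,0.29,60],[-32,95,0,0,0,0.29,60],[-32,95,0,0,0,0.29,60]])

```text
time_s: 35.6
tcp_pos: [0.4501, 0.042, 0.1884]
eef_rot: [-124.2, 89.8, 20.7]
contact_force: [-0.6, 0.0, -0.2]
gripper_width: 0.0524
```

Run:
```python
from h import *
to(.449,.042,.007,55);lev(-125);survey()
im=r.capture("scene");cv2.imwrite("pics/g7.png",cv2.resize(im[100:320,20:420],(800,440),interpolation=cv2.INTER_CUBIC))
```

```text
shift [  -1.   -0. -181.] turn 0.0 | now [0.4501 0.042  0.1884] yaw -125.1 w 0.0524 F [-0.6  0.  -0.2] t 35.6
rotvec to level [-0.001  0.003  0.001] q [ 30.5   0.8 -29.6   0.  -59.5  24.4]
dark 199 [0.418 0.211]
dark 149 [ 0.473 -0.014]
pale 242 [ 0.757 -0.089]
```

View pics/g7.png

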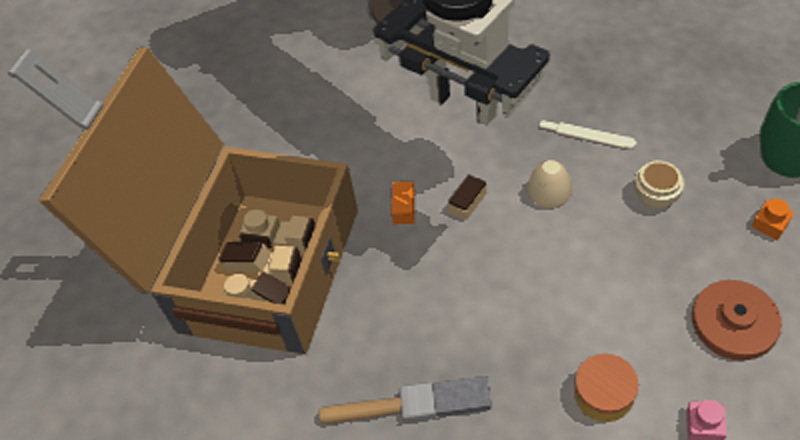

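Six offcuts are in the box: spigots at (257,220) and (237,286), stepped pieces at (298,230) and (283,260), blocks at (240,250) and (270,288). The last one is block B3 at (467,195). The orange block at (402,200) stays.

carry_out(moves=[[-1,0,-50,0,0,0,60],[-1,0,-100,0,0,0,60],[-1,0,-150,0,0,0,60],[-1,0,-181,0,0,0,60],[-1,0,-181,0,0,0,60]])

```text
time_s: 36.2
tcp_pos: [0.4466, 0.04, 0.0036]
eef_rot: [67.5, 89.7, -147.6]
contact_force: [-0.0, -0.6, 0.3]
gripper_width: 0.0525
```

carry_out(moves=[[0,0,0,0,0,0,0],[0,0,0,0,0,0,0],[0,0,0,0,0,0,0],[0,0,0,0,0,0,0],[0,0,0,0,0,0,0]])

```text
time_s: 36.7
tcp_pos: [0.4499, 0.0429, 0.0087]
eef_rot: [-123.0, 89.7, 22.1]
contact_force: [-1.1, -2.3, 8.8]
gripper_width: 0.0299
```

carry_out(moves=[[0,0,50,0,0,0,0],[0,0,100,0,0,0,0],[0,0,150,0,0,0,0],[0,0,180,0,0,0,0],[0,0,180,0,0,0,0]])

```text
time_s: 37.2
tcp_pos: [0.4514, 0.0436, 0.1929]
eef_rot: [-121.2, 89.2, 23.9]
contact_force: [0.5, 0.5, -0.7]
gripper_width: 0.0299
```

carry_out(moves=[[27,-86,0,0,0,-0.45,0],[27,-86,0,0,0,-0.45,0],[27,-86,0,0,0,-0.45,0],[27,-86,0,0,0,-0.45,0],[27,-86,0,0,0,-0.45,0]])

```text
time_s: 37.7
tcp_pos: [0.4755, -0.0434, 0.187]
eef_rot: [-118.0, 89.9, 1.5]
contact_force: [0.6, 0.4, 0.1]
gripper_width: 0.0298
```

carry_out(moves=[[27,-86,0,0,0,-0.45,0],[27,-86,0,0,0,-0.45,0],[27,-86,0,0,0,-0.45,0],[27,-86,0,0,0,-0.45,0],[27,-86,0,0,0,-0.45,0]])

```text
time_s: 38.2
tcp_pos: [0.5026, -0.1287, 0.1871]
eef_rot: [-120.0, 89.9, -26.1]
contact_force: [-0.8, -0.2, -0.9]
gripper_width: 0.0298
```

carry_out(moves=[[27,-85,0,0,0,-0.29,0],[27,-85,0,0,0,-0.29,0],[27,-85,0,0,0,-0.29,0],[27,-85,0,0,0,-0.29,0],[27,-85,0,0,0,-0.29,0]])

```text
time_s: 38.7
tcp_pos: [0.5296, -0.2134, 0.1872]
eef_rot: [-120.7, 89.9, -43.6]
contact_force: [0.4, -0.2, -0.6]
gripper_width: 0.0298
```

Run:
```python
from h import *
to(.53,-.215,.085,-13);lev(167);survey()
```

```text
shift [   0.   -2. -102.] turn -0.0 | now [ 0.5296 -0.2134  0.1872] yaw 167.1 w 0.0298 F [ 0.4 -0.2 -0.6] t 38.7
rotvec to level [ 0.002  0.002 -0.002] q [ -2.3  12.4 -16.1   0.1 -61.4 -10.7]
dark 177 [0.732 0.013]
```

carry_out(moves=[[0,-2,-50,0,0,0,0],[0,-2,-95,0,0,0,0],[0,-2,-95,0,0,0,0],[0,-2,-95,0,0,0,50],[0,-2,-95,0,0,0,50]])

```text
time_s: 39.25
tcp_pos: [0.5317, -0.2164, 0.0948]
eef_rot: [-104.1, 89.7, -27.1]
contact_force: [-0.1, 0.2, 0.4]
gripper_width: 0.0401
```

carry_out(moves=[[0,0,0,0,0,0,50],[0,0,50,0,0,0,50],[0,0,100,0,0,0,50],[0,0,150,0,0,0,50],[0,0,200,0,0,0,50]])

```text
time_s: 39.75
tcp_pos: [0.5296, -0.2166, 0.2964]
eef_rot: [-101.1, 89.7, -24.2]
contact_force: [2.2, 0.6, -0.8]
gripper_width: 0.0437
```

carry_out(moves=[[-50,40,40,0,0,-0.7,0],[-100,80,40,0,0,-0.7,0],[-100,80,40,0,0,-0.7,0],[-100,80,40,0,0,-0.7,0],[-100,80,40,0,0,-0.7,0]])

```text
time_s: 40.25
tcp_pos: [0.4292, -0.136, 0.335]
eef_rot: [-52.9, 89.6, -16.4]
contact_force: [-0.2, -0.0, -0.4]
gripper_width: 0.0095
```

```bash
cat >> h.py <<'E'
c0=np.array([.549,-.221]);YAW=-103.
def B(bx,by,z):
    a=np.radians(YAW);X=np.array([np.cos(a),np.sin(a)]);Y=np.array([-X[1],X[0]]);return np.r_[c0+bx*X+by*Y,z]
def lidpt(th,s,off,by): return B(.085-s*np.cos(th)+off*np.sin(th),by,.1005+s*np.sin(th)+off*np.cos(th))
E
python3 - <<'E'
from h import *
to(*lidpt(1.6,.1,.1,-.1),77)
g=lambda X,Y:(355+(X+.5)/3.9-.5,170+(Y+.5)/3.9-.5)
print("corner px",g(615,55),g(535,488))
for th in(1.65,1.7,1.75,1.8,1.85,1.9): print(th,proj("top",[lidpt(th,.17,0,.118),lidpt(th,.17,0,-.118)]).round(1).tolist())
print("rim",proj("top",[B(-.085,.115,.1),B(-.085,-.115,.1),B(.085,-.115,.1),B(.085,.115,.1)]).round(1).tolist(),"meas",[np.round(g(*q),1) for q in((133,30),(38,375),(318,465),(398,104))])
im=np.hstack([cv2.resize(r.capture("top")[165:300,350:560],(400,257)),cv2.resize(r.capture("scene")[100:300,20:320],(386,257))])
cv2.imwrite("pics/g8.png",im)
E
```

```text
shift [ -20. -246. -137.] turn -0.86 | now [ 0.4292 -0.136   0.335 ] yaw 126.5 w 0.0095 F [-0.2 -0.  -0.4] t 40.25
corner px (512.3205128205128, 183.73076923076923) (491.8076923076923, 294.7564102564103)
1.65 [[497.3, 175.6], [473.6, 287.9]]
1.7 [[501.2, 176.9], [477.8, 289.3]]
1.75 [[505.0, 178.3], [481.8, 290.6]]
1.8 [[508.6, 179.8], [485.6, 292.0]]
1.85 [[512.1, 181.2], [489.3, 293.4]]
1.9 [[515.3, 182.7], [492.9, 294.7]]
rim [[388.6, 176.1], [364.2, 266.6], [435.9, 289.0], [457.2, 196.5]] meas [array([388.7, 177.3]), array([364.4, 265.8]), array([436.2, 288.9]), array([456.7, 196.3])]
```

View pics/g8.png

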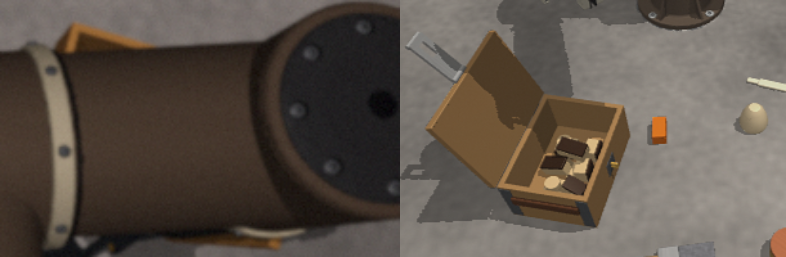

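All seven offcuts are inside the box in the right panel, at about (575,165), below the rim. The lid stands at about 1.87 rad. I'll go around behind the lid beside the hasp to push it shut.

carry_out(moves=[[-10,0,5,0,0,-0.6,0],[-10,0,5,0,0,-0.6,0],[-10,0,5,0,0,-0.6,0],[-10,0,5,0,0,-0.6,0],[-10,0,5,0,0,-0.6,0]], squeeze=50)

```text
time_s: 40.85
tcp_pos: [0.4199, -0.1367, 0.3378]
eef_rot: [-94.3, 89.9, -91.8]
contact_force: [-0.0, -0.5, 0.7]
gripper_width: 0.0003
```

carry_out(moves=[[0,-50,0,0,0,-0.1,0],[0,-100,0,0,0,-0.2,0],[0,-150,0,0,0,-0.26,0],[0,-150,0,0,0,-0.26,0]])

```text
time_s: 41.25
tcp_pos: [0.4191, -0.2912, 0.3365]
eef_rot: [-135.0, 89.8, -147.5]
contact_force: [-0.6, 0.6, -0.8]
gripper_width: 0.0002
```

carry_out(moves=[[-5,-50,0,0,0,0,0],[-10,-96,0,0,0,0,0],[-10,-96,0,0,0,0,0]])

```text
time_s: 41.55
tcp_pos: [0.409, -0.3862, 0.3363]
eef_rot: [-141.5, 89.8, -153.9]
contact_force: [0.4, -0.2, -0.1]
gripper_width: 0.0003
```

Run:
```python
from h import *
lev(77)
to(*lidpt(1.87,.14,.065,-.1),77)
p=None
for th in(1.87,1.65,1.4,1.15,.9,.65,.4,.2,0.):
    q=lidpt(th,.14,.014+.021*np.sin(th),-.1)*1000
    print(th,q.round(),None if p is None else (q-p).round()); p=q
```

```text
rotvec to level [ 0.002 -0.004 -0.012] q [-23.3   7.   -3.2   0.2 -79.9 -79.1]
shift [   0.    4. -121.] turn -0.01 | now [ 0.409  -0.3862  0.3363] yaw 77.7 w 0.0003 F [ 0.4 -0.2 -0.1] t 41.55
1.87 [ 416. -353.  224.] None
1.65 [ 422. -326.  237.] [ 6. 27. 13.]
1.4 [ 430. -291.  244.] [ 8. 35.  7.]
1.15 [ 438. -255.  242.] [ 8. 36. -3.]
0.9 [ 447. -220.  229.] [  8.  35. -13.]
0.65 [ 454. -188.  206.] [  7.  31. -23.]
0.4 [ 460. -164.  175.] [  6.  24. -31.]
0.2 [ 462. -151.  146.] [  3.  13. -29.]
0.0 [ 464. -145.  114.] [  1.   6. -32.]
```

carry_out(moves=[[0,0,-40,0,0,0,0],[0,0,-80,0,0,0,0],[0,0,-116,0,0,0,0],[0,0,-116,0,0,0,0]])

```text
time_s: 41.95
tcp_pos: [0.4075, -0.3804, 0.2167]
eef_rot: [173.2, 89.5, 160.9]
contact_force: [-0.8, 0.1, -0.2]
gripper_width: 0.0008
```

carry_out(moves=[[3,15,2,0,0,0,0],[7,30,4,0,0,0,0],[10,44,10,0,0,0,0],[13,58,17,0,0,0,0],[13,58,17,0,0,0,0]])

```text
time_s: 42.45
tcp_pos: [0.4244, -0.3231, 0.2409]
eef_rot: [-35.7, 89.8, -48.0]
contact_force: [1.2, 0.2, 0.1]
gripper_width: 0.0004
```

Run:
```python
from h import *
to(*lidpt(1.4,.14,.035,-.1),77)
g=r.capture("scene");cv2.imwrite("pics/g9.png",cv2.resize(g[60:300,0:320],(640,480)))
```

```text
shift [ 6. 31.  3.] turn -0.01 | now [ 0.4244 -0.3231  0.2409] yaw 77.7 w 0.0004 F [1.2 0.2 0.1] t 42.45
```

View pics/g9.png

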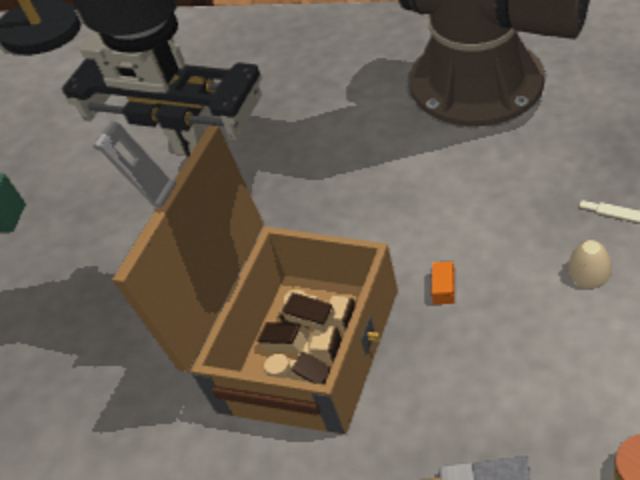

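The fingers are behind the lid's robot-side half at (180,140), clear of the hasp at (130,165). I'll carry on along the arc.

carry_out(moves=[[4,18,4,0,0,0,0],[8,35,6,0,0,0,0],[12,53,5,0,0,0,0],[16,71,3,0,0,0,0],[20,89,-3,0,0,0,0]])

```text
time_s: 43.0
tcp_pos: [0.4431, -0.2353, 0.2357]
eef_rot: [-101.4, 89.9, -113.9]
contact_force: [0.5, -2.7, -0.2]
gripper_width: 0.0004
```

carry_out(moves=[[4,17,-7,0,0,0,0],[8,33,-18,0,0,0,0],[11,48,-31,0,0,0,0],[14,60,-47,0,0,0,0],[16,70,-65,0,0,0,0]])

```text
time_s: 43.5
tcp_pos: [0.4597, -0.1648, 0.1702]
eef_rot: [-77.5, 89.9, -90.0]
contact_force: [1.0, -0.3, 1.3]
gripper_width: 0.0007
```

Run:
```python
from h import *
to(*lidpt(.2,.14,.018,-.1),77)
g=r.capture("scene");cv2.imwrite("pics/g10.png",cv2.resize(g[60:300,0:320],(640,480)))
```

```text
shift [  3.  14. -24.] turn -0.01 | now [ 0.4597 -0.1648  0.1702] yaw 77.5 w 0.0007 F [ 1.  -0.3  1.3] t 43.5
```

View pics/g10.png

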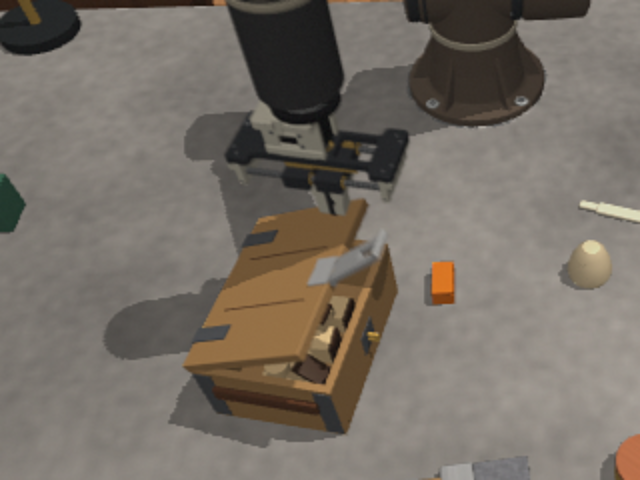

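The lid is about three quarters shut, and the hasp at (345,262) is still up. I'll press it down the rest of the way.

carry_out(moves=[[2,8,-15,0,0,0,0],[3,13,-30,0,0,0,0],[3,15,-45,0,0,0,0],[3,15,-56,0,0,0,0],[3,15,-60,0,0,0,0]])

```text
time_s: 44.05
tcp_pos: [0.4622, -0.1505, 0.1139]
eef_rot: [-114.5, 89.8, -126.9]
contact_force: [-28.7, 22.3, 80.2]
gripper_width: 0.0004
```

carry_out(moves=[[0,0,-3,0,0,0,0],[0,0,-3,0,0,0,0],[0,0,-3,0,0,0,0]])

```text
time_s: 44.35
tcp_pos: [0.4622, -0.1505, 0.114]
eef_rot: [-57.2, 89.9, -69.6]
contact_force: [-29.2, 19.4, 74.1]
gripper_width: 0.0005
```

Run:
```python
from h import *
to(*lidpt(0,.14,.014,-.1),77)
```

```text
shift [2. 6. 1.] turn -0.01 | now [ 0.4622 -0.1505  0.114 ] yaw 77.6 w 0.0005 F [-29.2  19.4  74.1] t 44.35
```

carry_out(moves=[[0,0,20,0,0,0,0],[0,0,60,0,0,0,0],[0,0,110,0,0,0,0],[0,0,130,0,0,0,0],[0,0,130,0,0,0,0]])

```text
time_s: 44.85
tcp_pos: [0.4638, -0.1509, 0.2412]
eef_rot: [-6.3, 89.7, -18.7]
contact_force: [-0.4, 0.1, -1.0]
gripper_width: 0.0008
```

Run:
```python
from h import *
hp=lambda phi,s,off: B(-.089-s*np.sin(phi)-off*np.cos(phi),0,.110-s*np.cos(phi)+off*np.sin(phi))
p=None
for d in(130,115,100,80,60,40,20,0):
    f=np.radians(d);q=hp(f,.04,.006+.021*abs(np.cos(f)))*1000;print(d,q.round(),None if p is None else (q-p).round());p=q
to(*hp(2.3,.04,.02),77)
g=r.capture("scene");cv2.imwrite("pics/g11.png",cv2.resize(g[120:300,80:300],(733,600),interpolation=cv2.INTER_CUBIC))
for f in(1.6,1.8,2.0,2.2): print(f,proj("scene",hp(f,.085,0)))
```

```text
130 [ 573. -117.  151.] None
115 [ 576. -105.  140.] [  3.  12. -10.]
100 [578. -98. 126.] [  2.   8. -14.]
80 [578. -94. 113.] [  1.   3. -14.]
60 [579. -92. 104.] [ 0.  2. -8.]
40 [579. -93.  94.] [ -0.  -0. -11.]
20 [578. -97.  81.] [ -1.  -5. -12.]
0 [ 575. -108.   70.] [ -2. -11. -11.]
shift [109.  33. -90.] turn -0.01 | now [ 0.4638 -0.1509  0.2412] yaw 77.5 w 0.0008 F [-0.4  0.1 -1. ] t 44.85
1.6 [[214.84390661 218.37595457]]
1.8 [[213.21172994 214.09351931]]
2.0 [[210.20528923 209.69066216]]
2.2 [[205.90573673 205.35796182]]
```

View pics/g11.png

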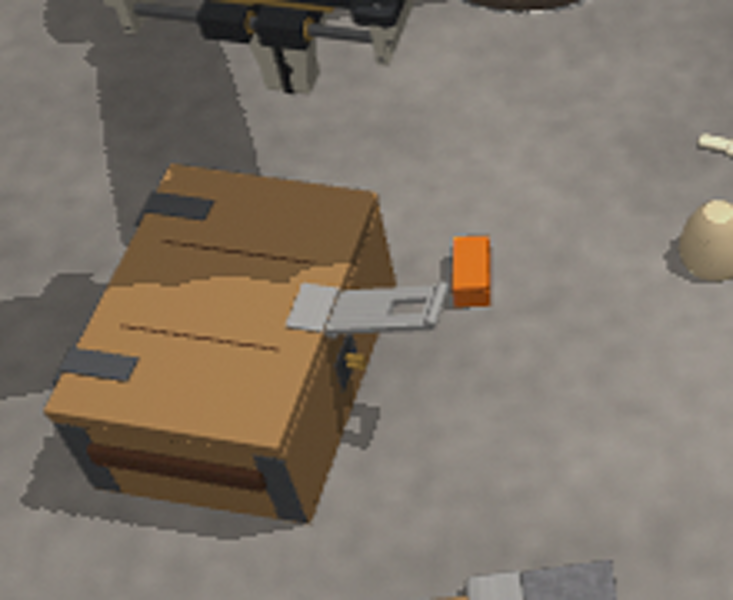

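The lid is flat shut. The hasp stands at about 1.9 rad, with its tip at (435,305) in the crop, and the staple is at (353,358). I'll go above the strap.

carry_out(moves=[[45,19,0,0,0,0,0],[90,38,0,0,0,0,0],[113,48,0,0,0,0,0],[113,48,0,0,0,0,0]])

```text
time_s: 45.3
tcp_pos: [0.5767, -0.1015, 0.2343]
eef_rot: [-147.1, 89.7, -159.5]
contact_force: [-0.2, 0.1, -0.9]
gripper_width: 0.0006
```

carry_out(moves=[[0,0,-40,0,0,0,0],[0,0,-80,0,0,0,0],[0,0,-95,0,0,0,0],[0,0,-95,0,0,0,0]])

```text
time_s: 45.7
tcp_pos: [0.5719, -0.103, 0.1383]
eef_rot: [-154.9, 89.5, -167.4]
contact_force: [-0.2, 0.7, 0.4]
gripper_width: 0.0007
```

Run:
```python
from h import *
to(.578,-.098,.126,77)
```

```text
shift [  6.   5. -12.] turn -0.01 | now [ 0.5719 -0.103   0.1383] yaw 77.5 w 0.0007 F [-0.2  0.7  0.4] t 45.7
```

carry_out(moves=[[4,6,-12,0,0,0,0],[4,9,-24,0,0,0,0],[4,11,-34,0,0,0,0],[4,11,-45,0,0,0,0],[4,11,-45,0,0,0,0]])

```text
time_s: 46.2
tcp_pos: [0.5778, -0.0913, 0.0954]
eef_rot: [-146.9, 89.7, -159.5]
contact_force: [0.3, -0.1, -0.8]
gripper_width: 0.0007
```

carry_out(moves=[[0,-2,-10,0,0,0,0],[-1,-5,-20,0,0,0,0],[-2,-9,-25,0,0,0,0],[-3,-13,-26,0,0,0,0],[-3,-13,-26,0,0,0,0]])

```text
time_s: 46.7
tcp_pos: [0.5753, -0.1052, 0.0707]
eef_rot: [-133.8, 89.8, -146.3]
contact_force: [0.6, 0.4, -0.2]
gripper_width: 0.0006
```

Run:
```python
from h import *
to(.575,-.108,.07,77)
```

```text
shift [-0. -3. -1.] turn -0.01 | now [ 0.5753 -0.1052  0.0707] yaw 77.5 w 0.0006 F [ 0.6  0.4 -0.2] t 46.7
```

carry_out(moves=[[-1,-3,0,0,0,0,0],[-1,-6,0,0,0,0,0],[-1,-6,0,0,0,0,0]])

```text
time_s: 47.0
tcp_pos: [0.5748, -0.1099, 0.0712]
eef_rot: [-151.6, 89.9, -164.2]
contact_force: [-0.2, 6.2, -0.6]
gripper_width: 0.0009
```

carry_out(moves=[[-1,-3,0,0,0,0,0],[-1,-4,0,0,0,0,0],[-1,-4,0,0,0,0,0]])

```text
time_s: 47.3
tcp_pos: [0.5748, -0.1103, 0.0711]
eef_rot: [87.5, 89.8, 75.0]
contact_force: [-0.5, 26.1, 0.4]
gripper_width: 0.0004
```

Run:
```python
from h import *
to(.575,-.118,.07,77)
h=lambda phi,s: B(-.089-s*np.sin(phi),0,.110-s*np.cos(phi))
im=r.capture("scene");cv2.imwrite("pics/g12.png",cv2.resize(im[180:260,150:260],None,fx=7,fy=7,interpolation=cv2.INTER_CUBIC))
```

```text
shift [ 0. -8. -1.] turn -0.01 | now [ 0.5748 -0.1103  0.0711] yaw 77.5 w 0.0004 F [-0.5 26.1  0.4] t 47.3
```

The strap is solid against the front at the expected closed position (measured y -0.110, expected -0.108). I'll back away and check.

carry_out(moves=[[3,15,0,0,0,0,0],[9,40,0,0,0,0,0],[9,40,40,0,0,0,0],[9,40,90,0,0,0,0],[9,40,130,0,0,0,0]])

```text
time_s: 47.85
tcp_pos: [0.5832, -0.0746, 0.2039]
eef_rot: [-87.4, 89.9, -99.9]
contact_force: [0.7, 0.2, 0.2]
gripper_width: 0.0005
```

carry_out(moves=[[-40,10,30,0,0,0,0],[-80,20,60,0,0,0,0],[-110,60,60,0,0,0,0],[-110,100,60,0,0,0,0],[-110,100,60,0,0,0,0]])

```text
time_s: 48.35
tcp_pos: [0.4725, 0.0283, 0.2626]
eef_rot: [6.8, 89.9, -5.6]
contact_force: [0.4, -0.8, -0.2]
gripper_width: 0.0005
```

Run:
```python
from h import *
to(.575,-.118,.07,77)
h=lambda phi,s,by: B(-.089-s*np.sin(phi)-.006*np.cos(phi),by,.110-s*np.cos(phi)+.006*np.sin(phi))
for d in(0,.12,.3): print(d,((proj("scene",[h(d,.088,-.018),h(d,.088,.018)])-[130,160])*7).round().tolist())
im=r.capture("scene")
a=cv2.resize(im[160:245,130:244],None,fx=7,fy=7,interpolation=cv2.INTER_CUBIC)
b=cv2.resize(im[90:360],(336,162)) 
a[433:595,462:798]=b
cv2.imwrite("pics/g13.png",a);print(a.shape)
```

```text
shift [ 103. -146. -193.] turn -0.01 | now [0.4725 0.0283 0.2626] yaw 77.7 w 0.0005 F [ 0.4 -0.8 -0.2] t 48.35
0 [[427.0, 481.0], [398.0, 561.0]]
0.12 [[453.0, 483.0], [425.0, 563.0]]
0.3 [[491.0, 482.0], [464.0, 563.0]]
(595, 798, 3)
```

View pics/g13.png

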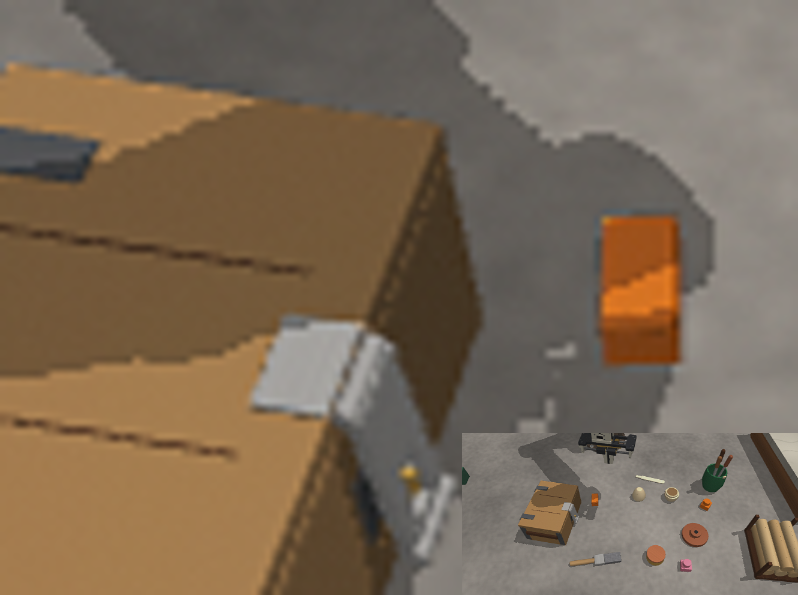

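The lid is flat and everything else is in place. The strap hangs nearly closed, but its tip at about (438,520) matches roughly 0.1 rad, with a gap showing behind it at (370,505). My vertical finger probably met the hinge barrel first. I'll push again with the tool tilted so the fingertip leads.

carry_out(moves=[[25,0,0,-0.13,0.03,0,0],[50,0,0,-0.26,0.06,0,0],[80,-20,0,-0.39,0.09,0,0],[114,-50,0,-0.487,0.112,0,0],[114,-83,-30,-0.487,0.112,0,0]])

```text
time_s: 48.9
tcp_pos: [0.592, -0.0569, 0.2301]
eef_rot: [-90.5, 60.9, -102.8]
contact_force: [-0.6, -0.5, -1.7]
gripper_width: 0.0007
```

carry_out(moves=[[0,0,-40,0,0,0,0],[0,0,-80,0,0,0,0],[0,0,-110,0,0,0,0],[0,0,-110,0,0,0,0]])

```text
time_s: 49.3
tcp_pos: [0.5844, -0.0597, 0.1172]
eef_rot: [-91.4, 61.0, -103.9]
contact_force: [0.1, 0.3, 0.6]
gripper_width: 0.0003
```

Run:
```python
from h import *
s,R,_=tool();print(R[:,0].round(2),s["joints"].round(1)); to(*B(-.115,0,.072))
```

```text
[-0.12 -0.47 -0.87] [  26.5   24.7  -24.3   24.5  -63.  -144.5]
shift [-10. -49. -45.] turn 0.0 | now [ 0.5844 -0.0597  0.1172] yaw 77.7 w 0.0003 F [0.1 0.3 0.6] t 49.3
```

carry_out(moves=[[1,0,-30,0,0,0,0],[1,0,-45,0,0,0,0],[-3,-15,-45,0,0,0,0],[-8,-35,-45,0,0,0,0],[-10,-44,-45,0,0,0,0]])

```text
time_s: 49.8
tcp_pos: [0.5761, -0.1037, 0.0773]
eef_rot: [-90.5, 61.3, -103.1]
contact_force: [0.2, -0.5, 0.8]
gripper_width: 0.0002
```

carry_out(moves=[[-1,-3,0,0,0,0,0],[-2,-6,0,0,0,0,0],[-2,-6,0,0,0,0,0]])

```text
time_s: 50.1
tcp_pos: [0.575, -0.1078, 0.0767]
eef_rot: [-90.5, 61.3, -103.0]
contact_force: [-0.3, -0.1, 0.5]
gripper_width: 0.0006
```

carry_out(moves=[[-1,-3,0,0,0,0,0],[-1,-5,0,0,0,0,0],[-1,-5,0,0,0,0,0]])

```text
time_s: 50.4
tcp_pos: [0.5738, -0.1125, 0.076]
eef_rot: [-90.6, 61.2, -103.1]
contact_force: [0.8, 0.4, 0.0]
gripper_width: -0.0002
```

Run:
```python
from h import *
s,R,_=tool(); to(*B(-.1,0,.072)); d=s["tcp_pos"][:2]-c0; print("bx",d@B(1,0,0)[:2]-c0@(B(1,0,0)[:2]), (d@(B(1,0,0)[:2]-c0)).round(4))
```

```text
shift [ -2. -11.  -4.] turn 0.0 | now [ 0.5738 -0.1125  0.076 ] yaw 77.6 w -0.0002 F [0.8 0.4 0. ] t 50.4
bx -0.5637377101187285 -0.1113
```

carry_out(moves=[[-1,-3,-2,0,0,0,0],[-1,-4,-2,0,0,0,0],[-1,-4,-2,0,0,0,0]])

```text
time_s: 50.7
tcp_pos: [0.5729, -0.1164, 0.0738]
eef_rot: [-90.6, 61.3, -103.1]
contact_force: [0.9, 1.7, -0.3]
gripper_width: 0.0003
```

carry_out(moves=[[-1,-2,0,0,0,0,0],[-1,-4,0,0,0,0,0],[-1,-4,0,0,0,0,0]])

```text
time_s: 51.0
tcp_pos: [0.5728, -0.118, 0.0738]
eef_rot: [-90.3, 61.5, -102.8]
contact_force: [-3.9, 17.7, 1.5]
gripper_width: 0.0006
```

carry_out(moves=[[0,-2,0,0,0,0,0],[-1,-3,0,0,0,0,0],[-1,-3,0,0,0,0,0]])

```text
time_s: 51.3
tcp_pos: [0.573, -0.1184, 0.0738]
eef_rot: [-90.1, 61.7, -102.5]
contact_force: [-9.3, 34.1, 5.9]
gripper_width: 0.0
```

The strap is now solid, with the fingertip about 10 mm outside the expected closed strap face. I'll back off and compare the strap's image position with the closed projection numerically, since the picture budget is used up.

carry_out(moves=[[3,12,0,0,0,0,0],[9,40,0,0,0,0,0],[12,55,40,0,0,0,0],[12,60,85,0,0,0,0],[12,60,130,0,0,0,0]])

```text
time_s: 51.8
tcp_pos: [0.5825, -0.0629, 0.2054]
eef_rot: [-90.8, 61.2, -103.2]
contact_force: [0.4, 0.6, -0.0]
gripper_width: 0.0003
```

carry_out(moves=[[-40,10,30,0,0,0,0],[-80,20,50,0,0,0,0],[-110,50,50,0,0,0,0],[-110,90,50,0,0,0,0],[-110,90,50,0,0,0,0]])

```text
time_s: 52.3
tcp_pos: [0.4731, 0.0294, 0.2549]
eef_rot: [-90.4, 61.3, -102.7]
contact_force: [-0.8, -0.1, 0.6]
gripper_width: 0.0007
```

Run:
```python
from h import *
to(.5,0,.3)
im=r.capture("scene")
a=cv2.resize(im[160:245,130:244],None,fx=7,fy=7,interpolation=cv2.INTER_CUBIC);o=cv2.imread("pics/g13.png")
for n,i in(("before",o),("now",a)):
    h=cv2.cvtColor(i,cv2.COLOR_BGR2HSV); m=((h[...,1]<30)&(h[...,2]>135)).astype(np.uint8); m[:460]=0;m[560:]=0;m[:,:340]=0;m[:,480:]=0
    if n=="before": m[433:,462:]=0
    ys,xs=np.nonzero(m); print(n,len(xs),[ (y,xs[ys==y].min(),xs[ys==y].max()) for y in range(465,560,15) if (ys==y).any()])
    y=(h[...,0]>18)&(h[...,0]<32)&(h[...,1]>130)&(h[...,2]>120); y[:430]=0;y[500:]=0;y[:,:380]=0;y[:,460:]=0; q=np.argwhere(y);print("staple px",len(q),q.mean(0) if len(q) else "")
```

```text
shift [ 27. -29.  45.] turn 0.0 | now [0.4731 0.0294 0.2549] yaw 77.7 w 0.0007 F [-0.8 -0.1  0.6] t 52.3
before 1226 [(480, np.int64(441), np.int64(452)), (495, np.int64(420), np.int64(447)), (510, np.int64(414), np.int64(461)), (525, np.int64(427), np.int64(461)), (540, np.int64(420), np.int64(461)), (555, np.int64(421), np.int64(426))]
staple px 101 [473.62376238 408.95049505]
now 819 [(480, np.int64(421), np.int64(433)), (495, np.int64(420), np.int64(427)), (510, np.int64(413), np.int64(423)), (525, np.int64(406), np.int64(418)), (540, np.int64(403), np.int64(412))]
staple px 276 [474.99275362 402.87681159]
```

```bash
python3 -c "
from h import *
print(r.close_job())"
```

```text
the job is handed in; nothing more can be done
None
```

All seven birch offcuts are in the kindling box, the lid is shut, the hasp hangs closed over the staple, and the job is handed in at about 52 s.

**Offcuts:** the last look inside, just before the lid came down, showed the offcuts lying below the rim. I never made out all seven in one picture, because one spigot was hidden under a block. Each one measured as held all the way to the box, and none was left on the slab. The orange and pink look-alikes, the doll parts, the tools, the tin and the crock were not touched. I saw no shift in those that were in view in the last picture.

**Lid:** the press was solid, with the fingertip at z = 0.114 m, the height of a shut lid. It peaked at about 88 N at the wrist (limit 120 N), more than needed. I pressed with the fingertips, not the gripper's body.

**Hasp:** one check disagreed at first. After the first push the strap's tip read about 0.1 rad, close to the 0.12 rad limit, probably because the vertical finger met the hinge barrel. I pushed again with the tool tilted until it was solid. The tip edge then matched the image position calculated for 0 rad, and more of the staple showed through. That last check was by pixel measurement only, as the picture budget was used up.

**Other trouble:** joint 6 reached its range limit once while the arm was carrying nothing, which tilted the tool. I unwound it by half a turn and went on. It may count against the joint-range rule, because the hand-in gave no verdict.

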